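# Spacing the bars of a sloping microwave grating

### The arm

A 6-joint arm with a two-finger parallel gripper is mounted at the origin on the work surface. World frame = base frame: x ahead of the robot, y to its left, z up, the work surface at z = 0. Lengths are in m, angles in rad, forces in N, time in s.
With the tool pointing down it reaches from about 0.375 to 0.975 m from the base axis. Payload 3.8 kg.
Tool frame: the origin (TCP) lies at the very end of the fingers, on their centre line; the grasp point (between the pads) lies 19 mm behind it; z points along the fingers, y is the line along which they close (so a half turn about z gives the same grasp; the last joint's range is limited). The gripper opens to 85 mm and grips with 20 to 120 N. Pads are 22 mm wide; open, the fingers measure 114 mm over their backs; the gripper's body (76 mm by 85 mm) begins 54 mm behind the grasp point. The pads swing forward as they close: fully open they stand 13 mm farther back than shut.
Start: joints at [1.162, 0.264, 1.604, -0, 1.274, -0.037], TCP at [0.245, 0.629, 0.231] pointing down, gripper open.
Joint ranges: [-2.63, 2.63], [-0.94, 2.18], [0.31, 2.57], [-1.31, 4.45], [0, 2.66], [-2.55, 2.55]. Speed limits (rad/s): [2.57, 2.57, 3.14, 3.14, 3.14, 3.14].

### API

Orientations are given as a rotation vector (axis times angle).
In Python, from workcell import read_state, read_camera, calibration, finish_job gives the robot as it stands.
- The arm moves only by the tool step_arm, never from a script. Its argument "commands" is a list of rows, each an object of numbers: "fingers": the gripper's target within -1 to 1 (shut at 1, half-way at 0, fully open at -1); "dx", "dy", "dz": the shift along the tool's x, y, z in m; "roll": the turn about the tool's z in degrees. In form: [{"fingers": .., "dx": .., "dy": .., "dz": .., "roll": ..}, ...]. A call has 1 to 8 rows; each row is the pose to reach, as a shift and turn from the pose commanded when the call began, along the tool's axes at that moment; what a row does not reach only later rows make up. A row lasts 1/8 s, in which the tool goes at most 62.5 mm and 10.7 degrees, less where a joint would pass 70% of its speed; a pose out of reach is approached as far as the arm can. A call with a gripper value outside its range is refused whole. The fingers move at their own pace and stop on an object; "squeeze" is the grip in N (left out, the last holds). Time passes only in rows, so rows that repeat a pose let the fingers close. It gives the time, the measured TCP pose, the force, the opening and the grip force at its end, in the units of the state.
- read_state(): the state, without advancing time (a new reading comes with each control period).
- read_camera(name): name is "scene" or "top" or "wrist"; returns (picture, depth): 400x640x3 uint8, blue, green, red; 400x640 float32, m along the optical axis (not along the pixel's ray), 0 where there is no reading.
- calibration(name): a dict with "intrinsics" (3x3 intrinsics, pixels), "world_to_cam" (4x4, takes a point from world to camera coordinates). Camera axes: x right, y up, looking along -z (the intrinsics and any distortion apply to the point x, -y, -z); pixel columns grow to the right and rows downward; lengths in m; the calibration is good to about 2 mm. A picture is of the moment at which its call begins: read the wrist's pose just before it. calibration takes no time and is no camera call; for the wrist camera it gives the pose at the moment of the call.
- finish_job(): hands the job in; it is judged then, once.
The state is a dict: "time": time; "q": joint angles; "joint_vel": joint speeds; "joint_torque": joint torques, N m; "tool_pos": TCP position; "tcp_rot": TCP orientation; "wrist_force": force on the tool from outside, world axes, zero at the start; "torque": the same for the moment, N m; "width": opening from 0.0 (shut) to 1.0 (fully open); "grip_force": force on a finger pad.
Only numpy, scipy, OpenCV 4.12 (cv2) and the standard library are available. Lean on these libraries where they do the work, as an engineer would, in place of code of your own. Each camera call takes 0.05 s, during which the arm holds its last target. There are 200 camera calls.

### The job

Set the gaps of the bar grating on the sloping frame with the yellow spacer block: start at the red clamped bar and work along the row to the far end, each time pushing the spacer, orange face away from the red bar, fully down onto the bed against the bar already set so that it drives the next bar out to exactly the spacer's width, then lift it out and step it to the next gap. When all three gaps equal the spacer's width, stand the spacer upright on the middle of its cork mat again, let go, and leave the other things on the table where they are.

Things in the scene. Friction and masses are not known exactly. Their poses are not given: they have to be found in the camera images.
- bed: Black bed of the fixed grating frame, 200 mm along the slope x 360 mm along the row, sloping 0.5 rad, low edge towards the robot. Origin: centre of its upper surface, 80 mm above the table; z = its normal, x = up the slope, y = along the row towards the red bar. Two rails 8 mm high run along y at x = -60 and +60 mm; between them 108 mm of bed is bare.
- bar0_mid (a point): Red clamped bar, never moves; at the +y end of the row. 160 x 25 x 36 mm (along the slope x across the row x high), two black knobs 10 mm high on top, 55 mm either side of its middle. The point is its centre, 28 mm above the bed (all bars: underside 10 mm, top 46 mm above the bed); axes as the bed's.
- bar1_mid (a point): Aluminium bar 160 x 25 x 36 mm (along the slope x across the row x high), black end caps. The point is its centre, 28 mm above the bed surface; axes as the bed's. First bar after the red one. It slides along the bed's y only, with about 7 N of friction (unfastened: a harder push shifts it). It starts 4 to 10 mm too near the red bar; wanted: 75 mm from bar centre to bar centre.
- bar2_mid (a point): Aluminium bar 160 x 25 x 36 mm (along the slope x across the row x high), black end caps. The point is its centre, 28 mm above the bed surface; axes as the bed's. Second bar after the red one, slides likewise; starts 4 to 10 mm nearer the red bar than its wanted place (150 mm from the red bar's centre).
- bar3_mid (a point): Aluminium bar 160 x 25 x 36 mm (along the slope x across the row x high), black end caps. The point is its centre, 28 mm above the bed surface; axes as the bed's. Third and last bar, slides likewise; starts 4 to 10 mm nearer the red bar than its wanted place (225 mm from the red bar's centre).
- spacer_mid (a point): Yellow spacer block, 0.2 to 0.4 kg, 104 mm high, standing upright on the mat. The point is half-way up (52 mm above its foot), on the axis of its grip; z = up. Body 70 mm (x) by 50 mm (y) up to 54 mm above the foot; the 50 mm is the wanted gap. Above, from 54 to 104 mm, a grip 50 mm (x) by 36 mm (y), to be held across the 36 mm.
- spacer_foot (a point): The spacer's underside, on the grip's axis, 52 mm below spacer_mid, same axes. The +y side of the block is one flat face 25 mm from the axis, for the bar already set. On the -y side the lowest 26 mm is an orange taper: the foot reaches only from y = -9 to +25 mm; this side drives the next bar out as the block goes down.
- mat: Cork mat, 130 x 130 x 3 mm, fixed on the table; origin: centre of its underside on the table. The spacer starts on it and goes back to it.
- hemi: Bystander, leave alone: black hemisphere on a foot, 144 mm across, 110 mm high. Origin: centre of its underside.
- weight: Bystander, leave alone: brass weight with a knob, 48 mm across, 72 mm high. Origin: centre of its underside.
- meter: Bystander, leave alone: orange meter lying flat, 150 x 80 x 35 mm. Origin: centre of its underside.
- coil: Bystander, leave alone: copper ring lying flat, 90 mm across, 35 mm high. Origin: centre of its underside.
- sparebar: Bystander, leave alone: spare loose aluminium bar 160 x 25 x 36 mm lying on the table, not part of the row. Origin: centre of its underside.
Things that resemble listed ones, but are neither listed nor needed, are in the scene too. Several things look just like the part that bears spacer_mid: the one meant starts nearest to the robot's base.

How it is judged:
By the outcome, as a careful person would: the job done as asked, in the order asked, and still so for the second after the job is handed in, with the robot touching nothing.
It also fails if it takes over 72 s, if anything falls off the work surface, if the arm or the gripper's body presses on something with over 40 N, if the wrist force passes 120 N, or if a joint passes its speed limit or range.

## Working session

There is one attempt and no reset: what is moved stays moved. The work goes in short steps, Python scripts to look and compute and a tool call to move; the robot and the scene stay as the last step left them, time stands still between calls to the robot, and variables do not carry over. Pictures are saved under pics/ and viewed, at most 13 in all, crops included, and the job is handed in when it is done.

Besides the shell and the picture viewer there is one more tool, called after "Emit:" as name([rows], argument=value, ...), one row to a line, values as JSON. step_arm: Moves the arm, as the interface text tells. Its arguments: {"type":"object","properties":{"commands":{"type":"array","items":{"type":"object","properties":{"fingers":{"type":"number"},"dx":{"type":"number"},"dy":{"type":"number"},"dz":{"type":"number"},"roll":{"type":"number"}}}},"squeeze":{"type":"number"}},"required":["commands"]}

```bash
mkdir -p pics
cat > h.py <<'E'
import numpy as np,cv2
from workcell import *
def cloud(name):
    c=calibration(name); im,d=read_camera(name); K=np.array(c["intrinsics"]); T=np.linalg.inv(np.array(c["world_to_cam"]))
    v,u=np.mgrid[:400,:640]
    X=(u-K[0,2])/K[0,0]*d; Y=(v-K[1,2])/K[1,1]*d
    P=np.stack([X,-Y,-d,np.ones_like(d)],-1)@T.T
    return im,d,P[...,:3]
E
python3 - <<'E'
from h import *
s=read_state();print(s['time'],s['tool_pos'],s['tcp_rot'])
for n in("scene","top"):
    c=calibration(n);print({k:(np.round(v,3).tolist() if k!='x' else v) for k,v in c.items()})
    im,d,P=cloud(n);cv2.imwrite(f"pics/{n}0.png",im);np.savez(f"{n}0.npz",im=im,d=d,P=P)
E
```

```text
0.0 [0.2449323  0.62820238 0.22994244] [-0.58055725 -3.08697252  0.00347143]
{'intrinsics': [[405.094, 0.0, 318.465], [0.0, 405.094, 199.393], [0.0, 0.0, 1.0]], 'world_to_cam': [[-0.712, 0.702, 0.016, 0.427], [-0.488, -0.511, 0.707, 0.243], [0.504, 0.496, 0.707, -1.593], [0.0, 0.0, 0.0, 1.0]]}
{'intrinsics': [[387.925, 0.0, 320.7], [0.0, 387.925, 197.604], [0.0, 0.0, 1.0]], 'world_to_cam': [[-0.002, -1.0, 0.023, -0.022], [0.983, 0.002, 0.184, -0.63], [-0.184, 0.023, 0.983, -1.137], [0.0, 0.0, 0.0, 1.0]]}
```

View pics/top0.png

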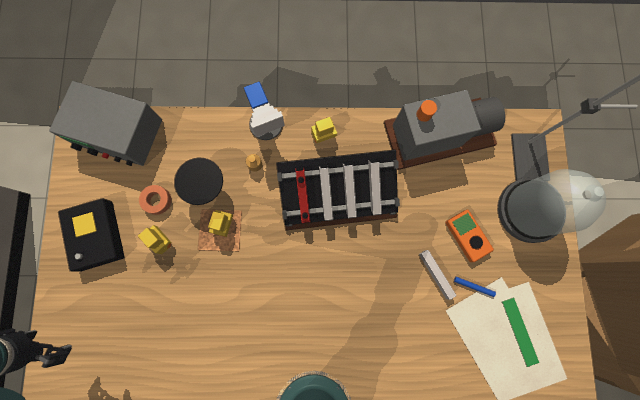

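View pics/scene0.png

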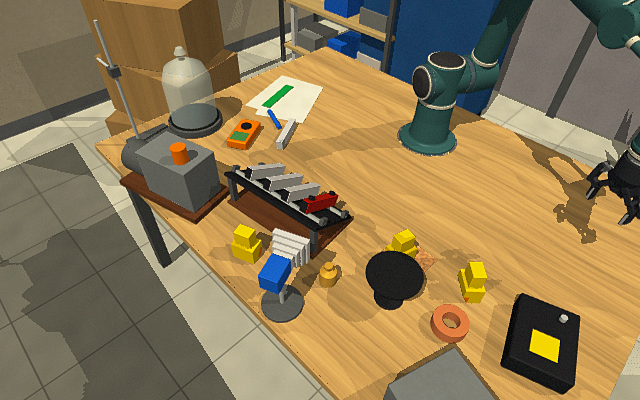

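Run:
```python
from h import *
from scipy.spatial.transform import Rotation as R
print(R.from_rotvec(read_state()['tcp_rot']).as_matrix().round(3).tolist())
z=np.load('top0.npz');im,P=z['im'],z['P'];hsv=cv2.cvtColor(im,cv2.COLOR_BGR2HSV)
def rect(m,name):
    p=P[m].astype(np.float32)
    r=cv2.minAreaRect(p[:,:2]*1000);print(name,len(p),np.round(r[0]),np.round(r[1]),round(r[2],1),'z',p[:,2].min().round(3),p[:,2].max().round(3))
Y=cv2.inRange(hsv,(22,140,60),(34,255,255))>0
n,l,st,c=cv2.connectedComponentsWithStats(Y.astype(np.uint8))
for i in range(1,n):
    if st[i,4]>60:
        m=l==i;rect(m,('yellow',c[i].round()))
        rect(m&(P[...,2]>.095),' top>95')
        rect(m&(abs(P[...,2]-.055)<.008),' shoulder')
# bed frame: points in box
x=P[...,0];y=P[...,1];h=P[...,2]
box=np.zeros(x.shape,bool);box[145:240,270:405]=1
v=hsv[...,2]; 
dark=box&(v<70)&(h>.02)
p=P[dark];print('dark',len(p))
# bars
S=hsv[...,1]
bars=box&(S<60)&(v>110)&(h>.08)
red=box&(S>150)&((hsv[...,0]<6)|(hsv[...,0]>174))&(h>.06)
rect(red,'red')
n,l,st,c=cv2.connectedComponentsWithStats(bars.astype(np.uint8))
for i in range(1,n):
    if st[i,4]>60: rect(l==i,('bar',c[i].round()))
# mat: brownish pixels near
for nm in('top','scene'):
    z=np.load(nm+'0.npz');np.set_printoptions(suppress=True)
    w,s=(((185,255),(175,245)) if nm=='top' else ((360,500),(210,310)))
    k=z['im'][s[0]:s[1],w[0]:w[1]];cv2.imwrite(f'pics/c_{nm}.png',cv2.resize(k,(560,560*k.shape[0]//k.shape[1]),interpolation=cv2.INTER_CUBIC))
a=cv2.imread('pics/c_top.png');b=cv2.imread('pics/c_scene.png')
b=cv2.resize(b,(400,400*b.shape[0]//b.shape[1]));a=cv2.resize(a,(390,390));o=np.zeros((400,800,3),np.uint8);o[:390,:390]=a;o[:b.shape[0],400:]=b;cv2.imwrite('pics/crop1.png',o)
```

```text
[[-0.932, 0.363, -0.001], [0.363, 0.932, -0.002], [0.0, -0.002, -1.0]]
('yellow', array([323., 130.])) 430 [667.  -7.] [ 82. 513.] 82.4 z -0.004 1.234
 top>95 193 [642. -28.] [ 53. 466.] 88.4 z 0.096 1.234
 shoulder 129 [852. -33.] [51. 70.] 20.6 z 0.048 0.063
('yellow', array([220., 223.])) 447 [553. 284.] [50. 70.] 75.5 z 0.031 0.113
 top>95 219 [553. 283.] [35. 50.] 75.2 z 0.095 0.113
 shoulder 157 [553. 284.] [50. 70.] 75.5 z 0.047 0.062
('yellow', array([ 84., 224.])) 433 [501. 364.] [735.  77.] 81.7 z 0.053 1.234
 top>95 2 [410.   5.] [0. 0.] 0.0 z 1.234 1.234
 shoulder 370 [548. 690.] [63. 67.] 19.3 z 0.053 0.063
('yellow', array([154., 239.])) 533 [442. 260.] [508.  76.] 74.2 z 0.001 1.234
 top>95 225 [448. 258.] [508.  51.] 75.7 z 0.095 1.234
 shoulder 158 [505. 478.] [72. 49.] 42.9 z 0.047 0.063
dark 4715
red 405 [560.  25.] [303.  28.] 6.1 z 0.061 1.234
('bar', array([377., 185.])) 485 [ 559. -132.] [101. 393.] 61.7 z 0.081 1.234
('bar', array([337., 188.])) 1059 [565. -78.] [299. 189.] 4.1 z 0.08 1.234
```

View pics/crop1.png

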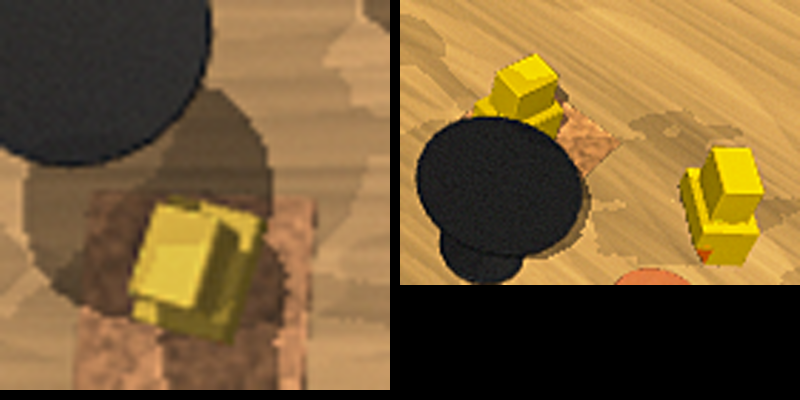

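The three yellow blocks are at top pixels (220,222), (154,239) and (323,130). The crop shows that (220,222) is the one on the cork mat. It is 0.62 m from the base, against 0.69 m and 0.85 m for the others, so it is the one meant. Its orange side faces away from both cameras, so I'll check that after lifting.

Run:
```python
from h import *
np.set_printoptions(suppress=True)
z=np.load('top0.npz');im,P,d=z['im'],z['P'],z['d'];hsv=cv2.cvtColor(im,cv2.COLOR_BGR2HSV)
ok=d>.3
h=P[...,2];S,v,H=hsv[...,1],hsv[...,2],hsv[...,0]
def rect(m,name):
    p=P[m&ok].astype(np.float32)
    r=cv2.minAreaRect(p[:,:2]*1000);print(name,len(p),np.round(r[0],1),np.round(r[1],1),round(r[2],1),'z',p[:,2].min().round(3),p[:,2].max().round(3),'mean',p.mean(0).round(4))
def sub(a,b,c,e):
    m=np.zeros(h.shape,bool);m[c:e,a:b]=1;return m
rect(sub(165,230,150,212)&(v<70)&(h>.07),'hemi')
rect(sub(185,250,195,260)&(h<.012)&(abs(H.astype(int)-8)<5)&(S>95),'mat?')
print('hsv mat',hsv[245,210],hsv[245,232],'wood',hsv[262,220])
rect(sub(205,240,205,240)&(h>.1)&(h<.13)&(H>20)&(H<36),'griptop')
box=sub(272,404,145,240)
red=box&(S>150)&((H<6)|(H>174))&(h>.06)
# tilt plane of top points of aluminium bars
c,s=np.cos(.5),np.sin(.5)
bars=box&(S<70)&(v>90)&(h>.06)&ok
# bed y direction: long rail; estimate yaw from red/bars top faces
hn=-P[...,0]*s+h*c
print('hn hist',np.histogram(hn[bars],bins=np.arange(-.25,-.1,.008)))
for nm,m in(('red',red),('bars',bars)):
    n,l,st,cc=cv2.connectedComponentsWithStats(m.astype(np.uint8))
    for i in range(1,n):
        if st[i,4]>40: rect(l==i,(nm,cc[i].round()))
k=im[135:245,265:410];cv2.imwrite('pics/bed.png',cv2.resize(k,(790,600),interpolation=cv2.INTER_CUBIC))
```

```text
hemi 1761 [670.3 339.1] [140.4 137.9] 6.1 z 0.099 0.117 mean [0.6696 0.3394 0.11  ]
mat? 177 [536.7 296.6] [125.2 127. ] 89.3 z -0.003 0.011 mean [0.5434 0.3001 0.0029]
hsv mat [ 13 132 176] [ 12 125 108] wood [ 16 123 181]
griptop 214 [552.8 284.4] [36.9 49.8] 76.0 z 0.1 0.113 mean [0.5522 0.2834 0.1067]
hn hist (array([ 79, 188, 173,  57,  39, 380, 844, 125,   0,   0,   0,   0,   0,
         0,   0,   0,   0,   0]), array([-0.25 , -0.242, -0.234, -0.226, -0.218, -0.21 , -0.202, -0.194,
       -0.186, -0.178, -0.17 , -0.162, -0.154, -0.146, -0.138, -0.13 ,
       -0.122, -0.114, -0.106]))
('red', array([302., 195.])) 402 [626.8  32.3] [151.6  28.3] 6.1 z 0.061 0.163 mean [0.6243 0.0324 0.12  ]
('bars', array([350., 187.])) 1753 [ 647.  -113.3] [158.9 266. ] 6.5 z 0.06 0.162 mean [ 0.6507 -0.1086  0.1191]
('bars', array([288., 175.])) 63 [688.4  74.2] [13.8 39.6] 7.0 z 0.102 0.122 mean [0.6876 0.0741 0.1153]
```

Emit:
step_arm([
  {"fingers": -1, "dx": -0.1, "dy": -0.1},
  {"fingers": -1, "dx": -0.2, "dy": -0.1},
  {"fingers": -1, "dx": -0.32, "dy": -0.15, "roll": -7},
  {"fingers": -1, "dx": -0.412, "dy": -0.208, "roll": -7},
  {"fingers": -1, "dx": -0.412, "dy": -0.208, "roll": -7},
  {"fingers": -1, "dx": -0.412, "dy": -0.208, "roll": -7},
  {"fingers": -1, "dx": -0.412, "dy": -0.208, "roll": -7},
  {"fingers": -1, "dx": -0.412, "dy": -0.208, "roll": -7},
], squeeze=40)

```text
invalid input
```

Emit:
step_arm([
  {"fingers": -1, "dx": -0.05, "dy": -0.03, "dz": 0, "roll": 0},
  {"fingers": -1, "dx": -0.1, "dy": -0.055, "dz": 0, "roll": 0},
  {"fingers": -1, "dx": -0.15, "dy": -0.08, "dz": 0, "roll": 0},
  {"fingers": -1, "dx": -0.2, "dy": -0.105, "dz": 0, "roll": 0},
  {"fingers": -1, "dx": -0.25, "dy": -0.13, "dz": 0, "roll": -7},
  {"fingers": -1, "dx": -0.3, "dy": -0.155, "dz": 0, "roll": -7},
  {"fingers": -1, "dx": -0.35, "dy": -0.18, "dz": 0, "roll": -7},
  {"fingers": -1, "dx": -0.4, "dy": -0.2, "dz": 0, "roll": -7},
], squeeze=40)

```text
time: 1.1
tool_pos: [0.5459, 0.2954, 0.2308]
tcp_rot: [-0.391, -3.116, 0.001]
wrist_force: [-0.0, 0.5, -0.0]
width: 1.002
grip_force: 0.0
```

View pics/bed.png

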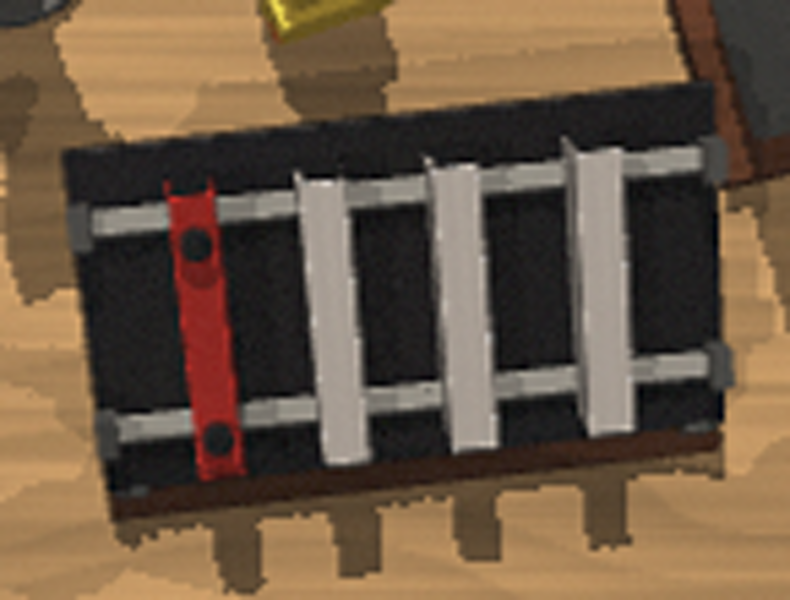

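The bed crop shows the red bar at left, three aluminium bars to its right, and bed yaw of about 6°. Next I'll descend on the spacer.

Emit:
step_arm([
  {"fingers": -1, "dx": -0.0097, "dy": -0.0093, "dz": 0.05, "roll": 0},
  {"fingers": -1, "dx": -0.0097, "dy": -0.0093, "dz": 0.1, "roll": 0},
  {"fingers": -1, "dx": -0.0097, "dy": -0.0093, "dz": 0.145, "roll": 0},
  {"fingers": -1, "dx": -0.0097, "dy": -0.0093, "dz": 0.169, "roll": 0},
  {"fingers": 1, "dx": -0.0097, "dy": -0.0093, "dz": 0.169, "roll": 0},
  {"fingers": 1, "dx": -0.0097, "dy": -0.0093, "dz": 0.169, "roll": 0},
  {"fingers": 1, "dx": -0.0097, "dy": -0.0093, "dz": 0.169, "roll": 0},
  {"fingers": 1, "dx": -0.0097, "dy": -0.0093, "dz": 0.169, "roll": 0},
], squeeze=40)

```text
time: 2.1
tool_pos: [0.5537, 0.2864, 0.0643]
tcp_rot: [0.391, 3.114, 0.003]
wrist_force: [0.1, -0.5, 3.9]
width: 0.414
grip_force: 48.1
```

Emit:
step_arm([
  {"fingers": 1, "dx": 0, "dy": 0, "dz": -0.05, "roll": 0},
  {"fingers": 1, "dx": 0, "dy": 0, "dz": -0.1, "roll": 0},
  {"fingers": 1, "dx": 0, "dy": 0, "dz": -0.16, "roll": 0},
  {"fingers": 1, "dx": 0, "dy": 0, "dz": -0.22, "roll": 0},
  {"fingers": 1, "dx": 0, "dy": 0, "dz": -0.22, "roll": 0},
])

```text
time: 2.72
tool_pos: [0.5556, 0.2875, 0.2905]
tcp_rot: [0.389, 3.106, 0.012]
wrist_force: [-0.1, 0.8, -2.2]
width: 0.413
grip_force: 47.8
```

Run:
```python
from h import *
s=read_state();print(s['q'],s['tool_pos'],s['width'],s['wrist_force'])
im,d,P=cloud('scene');im2,d2,P2=cloud('wrist');im3,d3,P3=cloud('top')
np.savez('w1.npz',im=im2,d=d2,P=P2)
np.savez('t1.npz',im=im3,d=d3,P=P3)
o=np.zeros((600,640,3),np.uint8);o[:400]=im2
k=cv2.resize(im[120:320,300:520],(220,200));o[400:,:220]=k
o[400:560,230:630]=cv2.resize(im3[160:260,170:420],(400,160));cv2.imwrite('pics/l1.png',o)
```

```text
[ 4.37615260e-01  1.31533631e-01  1.65245039e+00  6.48707722e-05
  1.34373390e+00 -8.83656678e-01] [0.55559694 0.28746227 0.29054785] 0.4127954056607628 [-0.07730304  0.78802798 -2.23135536]
```

View pics/l1.png

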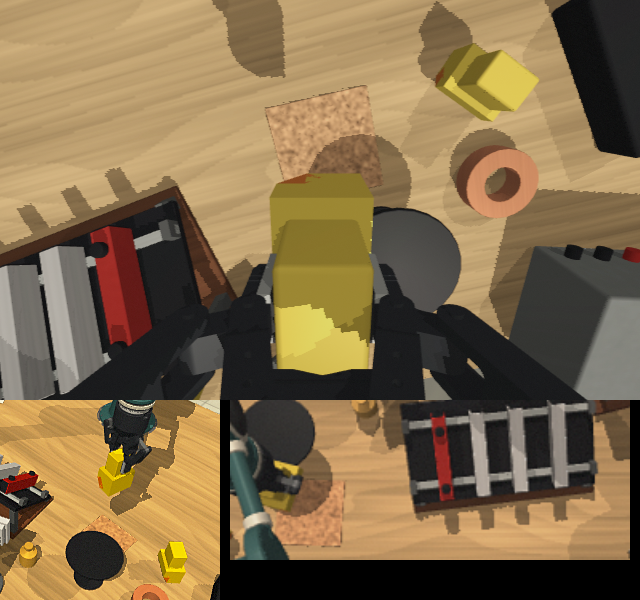

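The wrist view shows the block's orange taper at (300,180), on the side facing the bed, which is the world -y side. The scene crop agrees, at (103,480). So the flat face already points the right way and needs only a roll of about -20°. The mat is visible at (325,135).

Emit:
step_arm([
  {"fingers": 1, "dx": -0.024, "dy": -0.044, "dz": 0, "roll": 0},
  {"fingers": 1, "dx": -0.048, "dy": -0.088, "dz": 0, "roll": -7},
  {"fingers": 1, "dx": -0.072, "dy": -0.132, "dz": 0, "roll": -14},
  {"fingers": 1, "dx": -0.096, "dy": -0.176, "dz": 0, "roll": -20.6},
  {"fingers": 1, "dx": -0.12, "dy": -0.22, "dz": 0, "roll": -20.6},
  {"fingers": 1, "dx": -0.1445, "dy": -0.2655, "dz": 0, "roll": -20.6},
  {"fingers": 1, "dx": -0.1445, "dy": -0.2655, "dz": 0, "roll": -20.6},
])

```text
time: 3.75
tool_pos: [0.6256, -0.0109, 0.2784]
tcp_rot: [0.165, -3.131, 0.001]
wrist_force: [-1.4, 0.6, -3.9]
width: 0.418
grip_force: 47.8
```

Run:
```python
from h import *
s=read_state();print(s['q'],s['tool_pos'],s['tcp_rot'],s['wrist_force'])
im2,d2,P2=cloud('wrist');np.savez('w2.npz',im=im2,d=d2,P=P2);cv2.imwrite('pics/w2.png',im2)
im3,d3,P3=cloud('top');np.savez('t2.npz',im=im3,d=d3,P=P3)
# mat in w1, t2
for f in('w1','t2'):
    z=np.load(f+'.npz');im,P,d=z['im'],z['P'],z['d'];hsv=cv2.cvtColor(im,cv2.COLOR_BGR2HSV)
    m=(hsv[...,0]<15)&(hsv[...,1]>70)&(d>0.2)&(P[...,2]<.012)&(abs(P[...,0]-.537)<.1)&(abs(P[...,1]-.297)<.1)
    m=cv2.morphologyEx(m.astype(np.uint8),cv2.MORPH_OPEN,np.ones((3,3)))>0
    print(f,m.sum(),cv2.minAreaRect(P[m][:,:2].astype(np.float32)*1000))
```

```text
[-5.64461311e-02  1.50308676e-01  1.65318192e+00 -1.39421059e-03
  1.34396650e+00 -1.73211931e+00] [ 0.62562921 -0.01088528  0.27840545] [ 1.64848509e-01 -3.13127893e+00  1.11667072e-03] [-1.40324065  0.61948994 -3.89169984]
w1 546 ((560.0119018554688, 321.7935485839844), (95.19737243652344, 53.77082443237305), 64.42328643798828)
t2 1663 ((536.8082275390625, 296.7657470703125), (129.7797393798828, 130.6088104248047), 88.2266845703125)
```

View pics/w2.png

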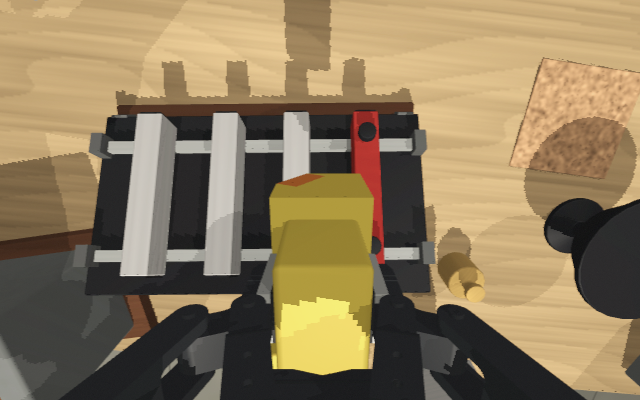

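The wrist view shows the red bar at (367,180), bar1 at (297,140), bar2 at (225,190), bar3 at (148,190) and the mat at (575,118).

```bash
cat >> h.py <<'E'
def bedfit(f,yaw=6.2,S0=np.array([.6403,.0335,.080])):
    z=np.load(f+'.npz');im,P,d=z['im'],z['P'],z['d'];hsv=cv2.cvtColor(im,cv2.COLOR_BGR2HSV).astype(int)
    a=np.radians(yaw);c,s=np.cos(.5),np.sin(.5)
    R=np.array([[c*np.cos(a),c*np.sin(a),s],[-np.sin(a),np.cos(a),0],[-s*np.cos(a),-s*np.sin(a),c]])
    Q=((P-S0)@R.T)*1000
    H,S,V=hsv[...,0],hsv[...,1],hsv[...,2]
    base=(d>.15)&(abs(Q[...,0])<90)&(abs(Q[...,1]+100)<160)
    dark=base&(V<50)&(S<80)&(abs(Q[...,2])<12)&(abs(Q[...,0])<50); print('bed z',np.median(Q[dark][:,2]).round(1))
    tops=base&(abs(Q[...,2]-46)<5)
    for nm,m in(('red',tops&(S>130)&((H<8)|(H>172))),('al',tops&(S<70)&(V>90))):
        n,l,st,cc=cv2.connectedComponentsWithStats(m.astype(np.uint8))
        for i in range(1,n):
            if st[i,4]>60:
                q=Q[l==i]; b=np.polyfit(q[:,0],q[:,1],1)
                r=cv2.minAreaRect(q[:,:2].astype(np.float32))
                ys=q[:,1]-b[0]*q[:,0]
                print(nm,cc[i].round(),'y0 %.1f slope %.4f ext %.1f..%.1f x %.0f..%.0f z %.1f'%(b[1],b[0],*np.percentile(ys,[1,99]),q[:,0].min(),q[:,0].max(),np.median(q[:,2])))
    return R,S0
E
python3 - <<'E'
from h import *
for f in('w2','top0','t1'): print(f);bedfit(f)
E
```

```text
w2
bed z -1.2
red [370. 170.] y0 4.1 slope 0.0956 ext -9.3..17.4 x -77..74 z 45.0
al [142. 196.] y0 -215.2 slope 0.0057 ext -228.2..-203.5 x -76..85 z 44.2
al [222. 195.] y0 -139.3 slope 0.0044 ext -151.9..-127.4 x -77..84 z 44.5
al [296. 144.] y0 -70.3 slope -0.0191 ext -82.3..-57.9 x -76..-5 z 44.8
top0
bed z -1.2
red [302. 196.] y0 1.3 slope 0.0058 ext -10.9..13.6 x -80..83 z 45.2
al [375. 188.] y0 -214.9 slope 0.0067 ext -227.2..-202.8 x -76..83 z 44.8
al [350. 190.] y0 -138.7 slope 0.0064 ext -151.1..-126.4 x -76..83 z 44.9
al [326. 193.] y0 -68.0 slope 0.0119 ext -80.3..-55.9 x -78..85 z 45.0
t1
bed z -1.0
red [302. 196.] y0 1.4 slope 0.0084 ext -10.9..13.6 x -79..82 z 45.3
al [375. 188.] y0 -215.0 slope 0.0048 ext -227.6..-202.6 x -77..84 z 44.6
al [350. 191.] y0 -138.7 slope 0.0046 ext -151.0..-126.5 x -77..83 z 45.0
al [326. 194.] y0 -67.9 slope 0.0075 ext -80.2..-55.8 x -77..83 z 45.1
```

```bash
cat >> h.py <<'E'
from scipy.spatial.transform import Rotation as Ro
a=np.radians(6.5);c_,s_=np.cos(.5),np.sin(.5)
RB=np.array([[c_*np.cos(a),c_*np.sin(a),s_],[-np.sin(a),np.cos(a),0],[-s_*np.cos(a),-s_*np.sin(a),c_]])
O=np.array([.6403,.0335,.080])+RB.T@np.array([.003,.0013,-.0011])  # bed surface below bar0_mid
def st():
    s=read_state();T=Ro.from_rotvec(s['tcp_rot']).as_matrix();g=s['tool_pos']-T[:,2]*.019
    b=RB@(g-O)*1000;f=RB@np.array(s['wrist_force'])
    print('t %.2f grasp in bed mm'%s['time'],b.round(1),'F bed',f.round(1),'M',np.round(s['torque'],2),'w %.3f'%s['width'],'yaw y %.2f'%np.degrees(np.arctan2(T[1,1],T[0,1])))
    return s,T,g
def to(*goals):
    s,T,g=st()
    for G in goals: print(G,'-> d',((RB.T@(np.array(G)/1000)+O-g)@T).round(4))
E
python3 - <<'E'
from h import *
to((30,-38.5-1.3,140),(30,-39.8,121),(30,-36.8,121),(30,-37.5,85),(-11,-37.5,78))
E
```

```text
t 3.85 grasp in bed mm [ 84.5 -40.4 201.8] F bed [-1.4 -0.1 -1.9] M [-0.    0.    0.01] w 0.416 yaw y 96.20
(30, -39.8, 140) -> d [0.0178 0.0004 0.0805]
(30, -39.8, 121) -> d [0.0086 0.0004 0.0971]
(30, -36.8, 121) -> d [0.0086 0.0034 0.0971]
(30, -37.5, 85) -> d [-0.0088  0.0028  0.1286]
(-11, -37.5, 78) -> d [0.0237 0.0026 0.1546]
```

Emit:
step_arm([
  {"fingers": 1, "dx": 0.0178, "dy": 0.0004, "dz": 0.045, "roll": -0.3},
  {"fingers": 1, "dx": 0.0178, "dy": 0.0004, "dz": 0.0805, "roll": -0.3},
  {"fingers": 1, "dx": 0.0086, "dy": 0.0004, "dz": 0.097, "roll": -0.3},
  {"fingers": 1, "dx": 0.0086, "dy": 0.0004, "dz": 0.097, "roll": -0.3},
  {"fingers": 1, "dx": 0.0086, "dy": 0.0004, "dz": 0.097, "roll": -0.3},
  {"fingers": 1, "dx": 0.0086, "dy": 0.0014, "dz": 0.097, "roll": -0.3},
])

```text
time: 4.6
tool_pos: [0.6194, -0.0066, 0.1873]
tcp_rot: [-0.181, 3.133, -0.001]
wrist_force: [0.0, -0.6, -2.0]
width: 0.413
grip_force: 47.6
```

Run:
```python
from h import *
st()
im,d,P=cloud('wrist');im3,_,_=cloud('scene')
o=np.zeros((600,640,3),np.uint8);o[:400]=im;o[400:,:400]=cv2.resize(im3[130:250,200:400],(400,240))[20:220];cv2.imwrite('pics/w3.png',o)
```

```text
t 4.60 grasp in bed mm [ 35.3 -38.8 124.1] F bed [-1.  -0.6 -1.7] M [ 0.    0.02 -0.03] w 0.413 yaw y 96.61
```

View pics/w3.png

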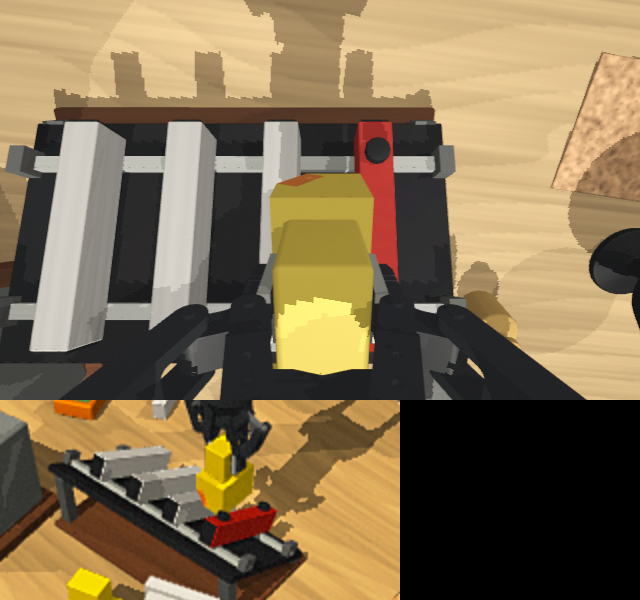

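The spacer hangs centred between the red bar and bar1, with its orange side at (300,180) towards bar1. Next I'll touch the red bar.

Emit:
step_arm([
  {"fingers": 1, "dx": 0, "dy": 0.001, "dz": 0.004, "roll": 0},
  {"fingers": 1, "dx": 0, "dy": 0.002, "dz": 0.004, "roll": 0},
  {"fingers": 1, "dx": 0, "dy": 0.002, "dz": 0.004, "roll": 0},
])

```text
time: 5.08
tool_pos: [0.6177, -0.0047, 0.1811]
tcp_rot: [0.181, -3.136, -0.0]
wrist_force: [0.3, 0.3, -3.1]
width: 0.419
grip_force: 47.6
```

```bash
python3 -c "
from h import *
to((30,-37.5,85),(-11,-37.5,78))"
```

```text
t 5.08 grasp in bed mm [ 31.1 -36.7 119.4] F bed [-1.2  0.3 -2.9] M [ 0.04 -0.   -0.  ] w 0.419 yaw y 96.60
(30, -37.5, 85) -> d [-0.0155 -0.0009  0.0307]
(-11, -37.5, 78) -> d [ 0.0171 -0.0008  0.0565]
```

Emit:
step_arm([
  {"fingers": 1, "dx": 0, "dy": 0.001, "dz": 0.004, "roll": 0},
  {"fingers": 1, "dx": 0, "dy": 0.001, "dz": 0.004, "roll": 0},
])

```text
time: 5.32
tool_pos: [0.6182, -0.0041, 0.1775]
tcp_rot: [-0.181, 3.135, -0.001]
wrist_force: [1.0, -2.2, -2.1]
width: 0.415
grip_force: 48.2
```

Emit:
step_arm([
  {"fingers": 1, "dx": 0, "dy": 0.001, "dz": 0, "roll": 0},
  {"fingers": 1, "dx": 0, "dy": 0.001, "dz": 0, "roll": 0},
])

```text
time: 5.58
tool_pos: [0.6182, -0.004, 0.1775]
tcp_rot: [-0.181, 3.135, -0.004]
wrist_force: [1.0, -4.7, -1.4]
width: 0.416
grip_force: 49.0
```

```bash
python3 -c "
from h import *
to((30,-37.5,85),(-11,-37.5,78))"
```

```text
t 5.58 grasp in bed mm [ 29.8 -36.  115.9] F bed [-0.3 -4.8 -1.4] M [-1.09 -0.34 -0.15] w 0.416 yaw y 96.59
(30, -37.5, 85) -> d [-0.015  -0.0014  0.0271]
(-11, -37.5, 78) -> d [ 0.0177 -0.0013  0.0528]
```

Emit:
step_arm([
  {"fingers": 1, "dx": -0.005, "dy": 0, "dz": 0.007, "roll": 0},
  {"fingers": 1, "dx": -0.008, "dy": 0, "dz": 0.012, "roll": 0},
  {"fingers": 1, "dx": -0.011, "dy": 0, "dz": 0.017, "roll": 0},
  {"fingers": 1, "dx": -0.013, "dy": 0, "dz": 0.021, "roll": 0},
  {"fingers": 1, "dx": -0.013, "dy": 0, "dz": 0.021, "roll": 0},
])

```text
time: 6.2
tool_pos: [0.631, -0.003, 0.1579]
tcp_rot: [-0.18, 3.136, -0.004]
wrist_force: [-1.4, -5.9, 5.1]
width: 0.417
grip_force: 48.8
```

```bash
python3 -c "
from h import *
to((30,-36,85),(-11,-36,78))"
```

```text
t 6.20 grasp in bed mm [ 31.7 -36.4  92.6] F bed [ 0.6 -5.7  5.5] M [-1.14  0.3  -0.09] w 0.417 yaw y 96.59
(30, -36, 85) -> d [-0.0021  0.0004  0.0075]
(-11, -36, 78) -> d [0.0305 0.0006 0.0332]
```

Emit:
step_arm([
  {"fingers": 1, "dx": -0.002, "dy": 0, "dz": 0.004, "roll": 0},
  {"fingers": 1, "dx": -0.002, "dy": 0, "dz": 0.007, "roll": 0},
  {"fingers": 1, "dx": -0.002, "dy": 0, "dz": 0.01, "roll": 0},
  {"fingers": 1, "dx": -0.002, "dy": 0, "dz": 0.01, "roll": 0},
], squeeze=25)

```text
time: 6.7
tool_pos: [0.6336, -0.003, 0.1524]
tcp_rot: [-0.18, 3.133, -0.005]
wrist_force: [-9.8, -6.9, 21.7]
width: 0.419
grip_force: 49.7
```

```bash
python3 -c "
from h import *
to((30,-36,85),(-11,-36,78))"
```

```text
t 6.70 grasp in bed mm [ 31.3 -36.8  86.5] F bed [ 1.2 -5.8 24.1] M [-1.16  1.47 -0.12] w 0.419 yaw y 96.59
(30, -36, 85) -> d [0.0004 0.0008 0.0019]
(-11, -36, 78) -> d [0.0331 0.0009 0.0276]
```

Emit:
step_arm([
  {"fingers": 1, "dx": 0.003, "dy": 0, "dz": 0.0015, "roll": 0},
  {"fingers": 1, "dx": 0.006, "dy": 0, "dz": 0.003, "roll": 0},
  {"fingers": 1, "dx": 0.009, "dy": 0, "dz": 0.0048, "roll": 0},
  {"fingers": 1, "dx": 0.012, "dy": 0, "dz": 0.0065, "roll": 0},
], squeeze=20)

```text
time: 7.2
tool_pos: [0.626, -0.0043, 0.1479]
tcp_rot: [-0.18, 3.123, -0.006]
wrist_force: [-2.5, -6.3, 20.8]
width: 0.418
grip_force: 49.2
```

```bash
python3 -c "
from h import *
to((30,-36,85),(-11,-36,78))
im,d,P=cloud('scene');np.savez('s3.npz',im=im,P=P,d=d);w,_,_=cloud('wrist')
o=np.zeros((600,500,3),np.uint8);o[:300]=cv2.resize(im[130:250,200:400],(500,300));o[300:]=cv2.resize(w,(480,300))[:, :] if 0 else cv2.copyMakeBorder(cv2.resize(w,(480,300)),0,0,0,20,0);cv2.imwrite('pics/s3.png',o)"
```

```text
t 7.20 grasp in bed mm [ 22.2 -37.2  86.3] F bed [ 7.2 -6.  19.8] M [-1.37 -0.29 -0.29] w 0.418 yaw y 96.59
(30, -36, 85) -> d [-0.0075  0.0012 -0.0025]
(-11, -36, 78) -> d [0.0254 0.0013 0.0229]
```

View pics/s3.png

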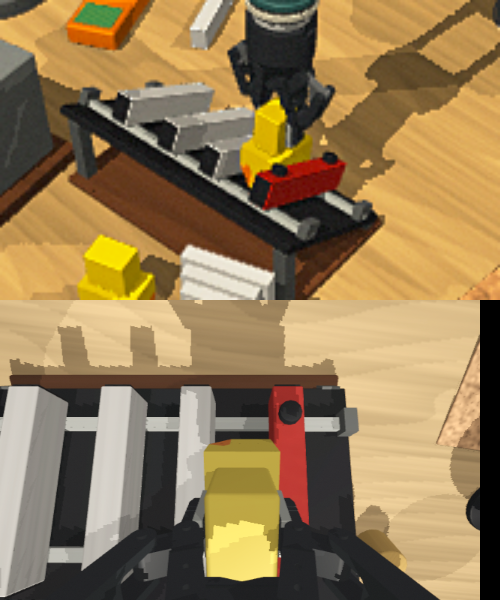

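Emit:
step_arm([
  {"fingers": 1, "dx": 0.005, "dy": 0.001, "dz": 0.003, "roll": 0},
  {"fingers": 1, "dx": 0.01, "dy": 0.001, "dz": 0.0065, "roll": 0},
  {"fingers": 1, "dx": 0.014, "dy": 0.001, "dz": 0.01, "roll": 0},
  {"fingers": 1, "dx": 0.014, "dy": 0.001, "dz": 0.01, "roll": 0},
], squeeze=20)

```text
time: 7.8
tool_pos: [0.6102, -0.006, 0.1353]
tcp_rot: [-0.18, 3.128, -0.008]
wrist_force: [-3.8, -11.0, 15.1]
width: 0.416
grip_force: 48.6
```

```bash
cat >> h.py <<'E'
def tilt(f=None):
    if f is None: im,d,P=cloud('scene')
    else: z=np.load(f+'.npz');im,d,P=z['im'],z['d'],z['P']
    hsv=cv2.cvtColor(im,cv2.COLOR_BGR2HSV);s=read_state();t=s['tool_pos']
    m=(cv2.inRange(hsv,(22,140,60),(34,255,255))>0)&(d>.2)&(np.linalg.norm(P-t,axis=-1)<.11)
    Q=(P-t)@np.array([[np.cos(a),np.sin(a),0],[-np.sin(a),np.cos(a),0],[0,0,1]]).T
    # normals from local depth gradient: faces' directions projected in x-z plane
    q=cv2.GaussianBlur(Q.astype(np.float32),(3,3),0);gu=np.roll(q,-1,1)-np.roll(q,1,1);gv=np.roll(q,-1,0)-np.roll(q,1,0)
    n=np.cross(gu,gv);n/=np.linalg.norm(n,axis=-1,keepdims=True)+1e-9
    m=cv2.erode(m.astype(np.uint8),np.ones((3,3)))>0
    k=n[m];k*=np.sign(k[:,2:]+k[:,:1]*.5);ang=np.degrees(np.arctan2(k[:,0],k[:,2]))[np.abs(k[:,1])<.3]
    hh,e=np.histogram(ang,np.arange(-60,125,6));print('tilt hist',[(int(e[i]),int(hh[i])) for i in range(len(hh)) if hh[i]>4])
E
python3 -c "
from h import *
to((30,-36,85),(-11,-36,78))
tilt('s3');tilt()"
```

```text
t 7.80 grasp in bed mm [  2.3 -37.1  82.9] F bed [  2.9 -10.5  15.7] M [-1.77 -0.3  -0.35] w 0.416 yaw y 96.58
(30, -36, 85) -> d [-0.0234  0.0009 -0.015 ]
(-11, -36, 78) -> d [0.0094 0.0011 0.0105]
tilt hist [(-6, 13), (0, 16), (6, 10), (12, 5), (18, 5), (54, 5), (60, 5), (66, 8), (72, 27), (78, 40), (84, 31), (90, 12)]
tilt hist [(-18, 9), (-12, 9), (-6, 11), (0, 8), (12, 8), (36, 5), (48, 8), (54, 18), (60, 18), (66, 27), (72, 26), (78, 21), (84, 5)]
```

Emit:
step_arm([
  {"fingers": 1, "dx": 0.004, "dy": 0, "dz": 0.003, "roll": 0},
  {"fingers": 1, "dx": 0.008, "dy": 0, "dz": 0.007, "roll": 0},
  {"fingers": 1, "dx": 0.012, "dy": 0, "dz": 0.012, "roll": 0},
  {"fingers": 1, "dx": 0.014, "dy": 0, "dz": 0.015, "roll": 0},
])

```text
time: 8.35
tool_pos: [0.599, -0.0075, 0.1229]
tcp_rot: [-0.18, 3.122, -0.008]
wrist_force: [-2.8, -8.2, 32.3]
width: 0.419
grip_force: 48.7
```

```bash
python3 -c "
from h import *
to((30,-36,85),(-11,-36,78))
tilt()"
```

```text
t 8.35 grasp in bed mm [-13.6 -37.2  77.5] F bed [12.3 -7.8 30.1] M [-1.49  0.12 -0.16] w 0.419 yaw y 96.58
(30, -36, 85) -> d [-0.035  0.001 -0.027]
(-11, -36, 78) -> d [-0.002   0.0012 -0.0017]
tilt hist [(-18, 10), (-6, 7), (0, 6), (36, 6), (42, 5), (48, 29), (54, 31), (60, 48), (66, 22), (72, 12)]
```

Emit:
step_arm([
  {"fingers": 1, "dx": -0.0005, "dy": 0, "dz": 0.001, "roll": 0},
  {"fingers": 1, "dx": -0.001, "dy": 0, "dz": 0.002, "roll": 0},
  {"fingers": 1, "dx": -0.001, "dy": 0, "dz": 0.002, "roll": 0},
])

```text
time: 8.78
tool_pos: [0.5991, -0.0075, 0.123]
tcp_rot: [-0.18, 3.124, -0.009]
wrist_force: [-10.3, -10.5, 36.3]
width: 0.416
grip_force: 49.2
```

```bash
python3 -c "
from h import *
to((30,-36,85),(-11,-36,78))
im,d,P=cloud('wrist');np.savez('w4.npz',im=im,P=P,d=d);bedfit('w4',6.5)
im,d,P=cloud('top');np.savez('t4.npz',im=im,P=P,d=d);bedfit('t4',6.5);bedfit('t2',6.5)"
```

```text
t 8.78 grasp in bed mm [-13.5 -37.2  77.4] F bed [ 7.3 -9.3 37.3] M [-1.52  1.09 -0.21] w 0.416 yaw y 96.59
(30, -36, 85) -> d [-0.0348  0.001  -0.0271]
(-11, -36, 78) -> d [-0.0019  0.0012 -0.0017]
bed z -0.9
red [392. 225.] y0 5.9 slope 0.1163 ext -6.6..19.4 x -77..2 z 45.1
al [ 12. 238.] y0 -205.2 slope 0.0767 ext -214.1..-198.4 x -77..42 z 44.6
al [133. 258.] y0 -140.2 slope -0.0275 ext -153.0..-127.6 x -77..32 z 45.0
al [252. 222.] y0 -80.5 slope -0.1045 ext -93.2..-67.9 x -76..2 z 45.0
bed z -0.6
red [304. 215.] y0 1.1 slope -0.0058 ext -11.2..12.8 x -79..-26 z 45.6
al [375. 188.] y0 -214.8 slope 0.0034 ext -227.3..-202.6 x -78..82 z 45.1
al [351. 201.] y0 -143.0 slope -0.0850 ext -155.4..-130.6 x -78..49 z 45.3
al [330. 212.] y0 -79.1 slope -0.0860 ext -89.5..-67.8 x -77..-29 z 45.1
bed z -0.9
red [303. 203.] y0 1.3 slope 0.0053 ext -10.7..13.6 x -80..41 z 45.2
al [375. 188.] y0 -214.7 slope 0.0044 ext -227.3..-202.6 x -78..82 z 45.2
al [328. 207.] y0 -73.0 slope -0.0907 ext -86.4..-59.1 x -77..29 z 44.7
```

The block is flat on the bed: the force rises with no more movement. Next I'll ease off and lift along the bed normal.

Emit:
step_arm([
  {"fingers": 1, "dx": 0.001, "dy": -0.001, "dz": -0.003, "roll": 0},
  {"fingers": 1, "dx": 0.002, "dy": -0.001, "dz": -0.006, "roll": 0},
  {"fingers": 1, "dx": 0.009, "dy": -0.001, "dz": -0.018, "roll": 0},
  {"fingers": 1, "dx": 0.019, "dy": -0.001, "dz": -0.036, "roll": 0},
  {"fingers": 1, "dx": 0.034, "dy": -0.001, "dz": -0.062, "roll": 0},
  {"fingers": 1, "dx": 0.05, "dy": -0.001, "dz": -0.1, "roll": 0},
  {"fingers": 1, "dx": 0.05, "dy": -0.001, "dz": -0.12, "roll": 0},
  {"fingers": 1, "dx": 0.05, "dy": -0.001, "dz": -0.12, "roll": 0},
], squeeze=40)

```text
time: 9.88
tool_pos: [0.5457, -0.011, 0.2347]
tcp_rot: [-0.181, 3.132, 0.0]
wrist_force: [-0.4, -0.7, -2.6]
width: 0.416
grip_force: 44.8
```

```bash
cat >> h.py <<'E'
def look(n):
    for c in('wrist','top'):
        im,d,P=cloud(c);np.savez(c[0]+n+'.npz',im=im,P=P,d=d);print(c);bedfit(c[0]+n,6.5)
        if c=='wrist':cv2.imwrite('pics/w%s.png'%n,im)
E
python3 -c "
from h import *
st();look('5');tilt()"
```

```text
t 9.88 grasp in bed mm [ -6.7 -34.8 201.1] F bed [-1.7 -0.7 -2.1] M [0.   0.01 0.03] w 0.416 yaw y 96.60
wrist
bed z -0.9
red [360. 212.] y0 17.3 slope 0.2564 ext 2.7..30.6 x -77..-26 z 45.1
al [122. 278.] y0 -215.5 slope -0.0135 ext -228.4..-203.2 x -76..74 z 44.9
al [208. 253.] y0 -138.6 slope 0.0156 ext -151.5..-126.7 x -76..27 z 45.0
al [276. 219.] y0 -90.7 slope -0.2411 ext -103.2..-77.0 x -76..-16 z 45.0
top
bed z -0.7
al [375. 188.] y0 -214.8 slope -0.0023 ext -227.2..-202.7 x -77..83 z 45.0
tilt hist [(-18, 5), (-6, 10), (12, 5), (18, 5), (24, 5), (30, 5), (36, 7), (42, 9), (48, 37), (54, 51), (60, 65), (66, 60), (72, 19)]
```

View pics/w5.png

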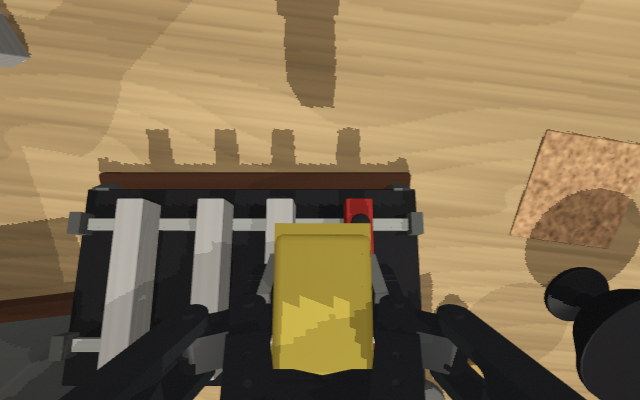

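The view shows the tilted spacer above gap 1, with bar1 at (280,215), bar2 at (208,255) and bar3 at (128,280).

```bash
python3 -c "
from h import *
to((-5,-114,150),(-5,-114,118))"
```

```text
t 10.03 grasp in bed mm [-10.3 -34.5 198.8] F bed [-0.3 -0.3 -2.9] M [0.03 0.07 0.06] w 0.411 yaw y 96.61
(-5, -114, 150) -> d [-0.028  -0.0796  0.0401]
(-5, -114, 118) -> d [-0.0434 -0.0796  0.0682]
```

Emit:
step_arm([
  {"fingers": 1, "dx": -0.01, "dy": -0.04, "dz": 0, "roll": 0},
  {"fingers": 1, "dx": -0.028, "dy": -0.079, "dz": 0.02, "roll": 0},
  {"fingers": 1, "dx": -0.028, "dy": -0.079, "dz": 0.04, "roll": 0},
  {"fingers": 1, "dx": -0.028, "dy": -0.079, "dz": 0.04, "roll": 0},
  {"fingers": 1, "dx": -0.028, "dy": -0.079, "dz": 0.04, "roll": 0},
  {"fingers": 1, "dx": -0.028, "dy": -0.079, "dz": 0.04, "roll": 0},
])

```text
time: 10.78
tool_pos: [0.5814, -0.0858, 0.1937]
tcp_rot: [-0.182, 3.135, -0.0]
wrist_force: [-0.1, 0.4, -3.0]
width: 0.416
grip_force: 44.7
```

```bash
cat >> h.py <<'E'
def bars(f,S0=O):
    z=np.load(f+'.npz');im,P,d=z['im'],z['P'],z['d'];hsv=cv2.cvtColor(im,cv2.COLOR_BGR2HSV).astype(int)
    Q=((P-S0)@RB.T)*1000;H,S,V=hsv[...,0],hsv[...,1],hsv[...,2]
    for lo in range(-75,70,20):
        t=(d>.15)&(abs(Q[...,2]-46)<4)&(Q[...,0]>lo)&(Q[...,0]<lo+20)&(abs(Q[...,1]+110)<150)
        out=[]
        for nm,m in(('R',t&(S>130)&((H<8)|(H>172))),('a',t&(S<70)&(V>70))):
            y=np.sort(Q[m][:,1])
            if len(y)<20: continue
            for g in np.split(y,np.where(np.diff(y)>6)[0]+1):
                if len(g)>15 and 22<g[-1]-g[0]<29: out.append((nm,round((g[0]+g[-1])/2,1)))
        print(lo,out)
E
python3 -c "
from h import *
to((-5,-114,118))
for c in('wrist','top'):
    im,d,P=cloud(c);np.savez(c[0]+'6.npz',im=im,P=P,d=d);print(c);bars(c[0]+'6')
print('before');bars('top0')"
```

```text
t 10.78 grasp in bed mm [  -2.6 -113.2  152.1] F bed [-1.5  0.4 -2.6] M [0.01 0.02 0.01] w 0.416 yaw y 96.66
(-5, -114, 118) -> d [-0.0142 -0.0009  0.0311]
wrist
-75 [('R', np.float64(-1.4)), ('a', np.float64(-217.3)), ('a', np.float64(-141.3)), ('a', np.float64(-76.2))]
-55 [('R', np.float64(-1.6)), ('a', np.float64(-217.5)), ('a', np.float64(-141.6)), ('a', np.float64(-76.1))]
-35 [('R', np.float64(-1.3)), ('a', np.float64(-217.6))]
-15 [('R', np.float64(-1.3)), ('a', np.float64(-217.5))]
5 [('R', np.float64(-1.2)), ('a', np.float64(-217.3))]
25 []
45 []
65 []
top
-75 [('R', np.float64(-0.3))]
-55 [('R', np.float64(-0.4))]
-35 [('R', np.float64(0.1))]
-15 [('R', np.float64(0.7))]
5 [('R', np.float64(-0.1))]
25 [('R', np.float64(0.2))]
45 []
65 [('R', np.float64(-0.4))]
before
-75 [('R', np.float64(-0.3)), ('a', np.float64(-216.8)), ('a', np.float64(-139.8)), ('a', np.float64(-69.5))]
-55 [('R', np.float64(-0.4)), ('a', np.float64(-215.9)), ('a', np.float64(-140.3)), ('a', np.float64(-69.2))]
-35 [('R', np.float64(0.1)), ('a', np.float64(-216.3)), ('a', np.float64(-139.5)), ('a', np.float64(-69.8))]
-15 [('R', np.float64(0.7)), ('a', np.float64(-215.5)), ('a', np.float64(-140.1)), ('a', np.float64(-69.2))]
5 [('R', np.float64(-0.1)), ('a', np.float64(-216.0)), ('a', np.float64(-139.2)), ('a', np.float64(-68.6))]
25 [('R', np.float64(0.3)), ('a', np.float64(-216.2)), ('a', np.float64(-140.2)), ('a', np.float64(-69.3))]
45 [('R', np.float64(0.6)), ('a', np.float64(-215.3)), ('a', np.float64(-139.9)), ('a', np.float64(-68.8))]
65 [('R', np.float64(-0.4)), ('a', np.float64(-215.6)), ('a', np.float64(-139.7)), ('a', np.float64(-69.7))]
```

Emit:
step_arm([
  {"fingers": 1, "dx": -0.007, "dy": -0.0005, "dz": 0.015, "roll": 0},
  {"fingers": 1, "dx": -0.0142, "dy": -0.0005, "dz": 0.031, "roll": 0},
  {"fingers": 1, "dx": -0.0142, "dy": -0.0005, "dz": 0.031, "roll": 0},
  {"fingers": 1, "dx": -0.0142, "dy": -0.0005, "dz": 0.031, "roll": 0},
  {"fingers": 1, "dx": -0.0142, "dy": -0.0005, "dz": 0.031, "roll": 0},
])

```text
time: 11.5
tool_pos: [0.5953, -0.0855, 0.162]
tcp_rot: [-0.181, 3.136, -0.0]
wrist_force: [0.2, 0.1, -2.1]
width: 0.418
grip_force: 44.6
```

```bash
python3 -c "
from h import *
to((-5,-114,118),(-5,-111,108))"
```

```text
t 11.50 grasp in bed mm [  -5.7 -114.5  117.6] F bed [-0.8  0.  -1.9] M [-0.04  0.01 -0.01] w 0.418 yaw y 96.59
(-5, -114, 118) -> d [-0.0004  0.0005 -0.0007]
(-5, -111, 108) -> d [-0.0052  0.0035  0.0081]
```

Emit:
step_arm([
  {"fingers": 1, "dx": 0, "dy": 0.0005, "dz": 0, "roll": 0},
  {"fingers": 1, "dx": 0, "dy": 0.001, "dz": 0, "roll": 0},
])

```text
time: 11.75
tool_pos: [0.5951, -0.0845, 0.1622]
tcp_rot: [-0.18, 3.136, -0.0]
wrist_force: [-0.1, -0.5, -2.9]
width: 0.417
grip_force: 44.6
```

```bash
python3 -c "
from h import *
to((-5,-111,108))"
```

```text
t 11.75 grasp in bed mm [  -5.6 -113.4  117.8] F bed [-1.5 -0.5 -2.4] M [ 0.02  0.08 -0.  ] w 0.417 yaw y 96.59
(-5, -111, 108) -> d [-0.0052  0.0024  0.0083]
```

Next, step towards bar1 until light touch.

Emit:
step_arm([
  {"fingers": 1, "dx": 0, "dy": 0.001, "dz": 0, "roll": 0},
  {"fingers": 1, "dx": 0, "dy": 0.001, "dz": 0, "roll": 0},
])

```text
time: 12.0
tool_pos: [0.595, -0.0836, 0.162]
tcp_rot: [-0.181, 3.136, -0.001]
wrist_force: [0.3, -1.7, -2.1]
width: 0.415
grip_force: 44.7
```

Emit:
step_arm([
  {"fingers": 1, "dx": 0, "dy": 0.0005, "dz": 0, "roll": 0},
  {"fingers": 1, "dx": 0, "dy": 0.0005, "dz": 0, "roll": 0},
])

```text
time: 12.25
tool_pos: [0.595, -0.0834, 0.162]
tcp_rot: [-0.181, 3.136, -0.002]
wrist_force: [-0.3, -1.9, -1.1]
width: 0.418
grip_force: 44.8
```

Emit:
step_arm([
  {"fingers": 1, "dx": 0, "dy": 0.0005, "dz": 0, "roll": 0},
  {"fingers": 1, "dx": 0, "dy": 0.0005, "dz": 0, "roll": 0},
])

```text
time: 12.5
tool_pos: [0.595, -0.0834, 0.1621]
tcp_rot: [-0.181, 3.136, -0.003]
wrist_force: [-0.2, -4.9, -0.4]
width: 0.413
grip_force: 44.8
```

```bash
python3 -c "
from h import *
to((-5,-111,108))"
```

```text
t 12.50 grasp in bed mm [  -5.7 -112.2  117.7] F bed [-0.9 -4.8  0. ] M [-1.14  0.07 -0.04] w 0.413 yaw y 96.60
(-5, -111, 108) -> d [-0.0052  0.0013  0.0082]
```

Emit:
step_arm([
  {"fingers": 1, "dx": -0.002, "dy": -0.002, "dz": 0.004, "roll": 0},
  {"fingers": 1, "dx": -0.004, "dy": -0.002, "dz": 0.007, "roll": 0},
  {"fingers": 1, "dx": -0.0055, "dy": -0.002, "dz": 0.01, "roll": 0},
  {"fingers": 1, "dx": -0.0055, "dy": -0.002, "dz": 0.01, "roll": 0},
])

```text
time: 13.0
tool_pos: [0.6001, -0.0831, 0.1533]
tcp_rot: [0.182, -3.135, -0.001]
wrist_force: [-6.8, 0.6, 7.5]
width: 0.415
grip_force: 46.3
```

```bash
python3 -c "
from h import *
to((-5,-111,77))"
```

```text
t 13.00 grasp in bed mm [  -5.4 -112.6  107.5] F bed [-2.3  1.3  9.8] M [-0.12  0.87  0.23] w 0.415 yaw y 96.64
(-5, -111, 77) -> d [-0.015   0.0015  0.0266]
```

Emit:
step_arm([
  {"fingers": 1, "dx": -0.0025, "dy": -0.0007, "dz": 0.0045, "roll": 0},
  {"fingers": 1, "dx": -0.005, "dy": -0.0007, "dz": 0.009, "roll": 0},
  {"fingers": 1, "dx": -0.0065, "dy": -0.0007, "dz": 0.012, "roll": 0},
  {"fingers": 1, "dx": -0.0065, "dy": -0.0007, "dz": 0.012, "roll": 0},
])

```text
time: 13.5
tool_pos: [0.6072, -0.0824, 0.14]
tcp_rot: [-0.182, 3.136, 0.003]
wrist_force: [-2.7, 4.1, 2.4]
width: 0.417
grip_force: 45.2
```

```bash
python3 -c "
from h import *
to((-5,-112,77))
im,d,P=cloud('wrist');np.savez('w7.npz',im=im,P=P,d=d);bars('w7')"
```

```text
t 13.50 grasp in bed mm [  -5.5 -112.7   92.5] F bed [-0.8  4.4  3.2] M [0.58 0.25 0.25] w 0.417 yaw y 96.63
(-5, -112, 77) -> d [-0.0079  0.0007  0.0134]
-75 [('R', np.float64(-1.3)), ('a', np.float64(-217.6)), ('a', np.float64(-151.1)), ('a', np.float64(-76.3))]
-55 [('R', np.float64(-1.5)), ('a', np.float64(-217.9)), ('a', np.float64(-151.1)), ('a', np.float64(-76.1))]
-35 [('R', np.float64(-1.5)), ('a', np.float64(-217.5))]
-15 [('R', np.float64(-1.5)), ('a', np.float64(-217.5))]
5 [('R', np.float64(-1.4)), ('a', np.float64(-217.6))]
25 []
45 []
65 []
```

Bar1 hasn't moved and bar2 is at 149.7 mm. Next I'll press fully down.

Emit:
step_arm([
  {"fingers": 1, "dx": -0.004, "dy": 0, "dz": 0.007, "roll": 0},
  {"fingers": 1, "dx": -0.007, "dy": 0, "dz": 0.012, "roll": 0},
  {"fingers": 1, "dx": -0.0095, "dy": 0, "dz": 0.0165, "roll": 0},
  {"fingers": 1, "dx": -0.0105, "dy": 0, "dz": 0.0185, "roll": 0},
  {"fingers": 1, "dx": -0.0105, "dy": 0, "dz": 0.0185, "roll": 0},
])

```text
time: 14.18
tool_pos: [0.6131, -0.0821, 0.1257]
tcp_rot: [0.18, -3.127, -0.003]
wrist_force: [-27.2, 3.8, 34.3]
width: 0.417
grip_force: 47.9
```

```bash
python3 -c "
from h import *
to((-5,-112,77))
im,d,P=cloud('wrist');np.savez('w7.npz',im=im,P=P,d=d);bars('w7');tilt()"
```

```text
t 14.18 grasp in bed mm [  -7.  -113.1   77. ] F bed [-6.9  6.8 42.9] M [0.84 3.55 0.07] w 0.417 yaw y 96.58
(-5, -112, 77) -> d [-0.0018  0.0011 -0.001 ]
-75 [('R', np.float64(-1.5)), ('a', np.float64(-217.5)), ('a', np.float64(-151.4)), ('a', np.float64(-76.3))]
-55 [('R', np.float64(-1.8)), ('a', np.float64(-217.5)), ('a', np.float64(-151.4)), ('a', np.float64(-76.2))]
-35 [('R', np.float64(-1.6)), ('a', np.float64(-217.7)), ('a', np.float64(-152.0)), ('a', np.float64(-75.7))]
-15 [('R', np.float64(-1.8)), ('a', np.float64(-217.5))]
5 [('R', np.float64(-1.5)), ('a', np.float64(-217.4))]
25 [('R', np.float64(0.1))]
45 []
65 []
tilt hist [(-18, 6), (-12, 7), (-6, 5), (36, 5), (42, 7), (48, 19), (54, 48), (60, 47), (66, 22), (72, 7)]
```

Emit:
step_arm([
  {"fingers": 1, "dx": 0.002, "dy": 0.0004, "dz": -0.004, "roll": 0},
  {"fingers": 1, "dx": 0.01, "dy": 0.0004, "dz": -0.018, "roll": 0},
  {"fingers": 1, "dx": 0.019, "dy": 0, "dz": -0.036, "roll": 0},
  {"fingers": 1, "dx": 0.034, "dy": 0, "dz": -0.062, "roll": 0},
  {"fingers": 1, "dx": 0.037, "dy": 0, "dz": -0.075, "roll": 0},
  {"fingers": 1, "dx": 0.037, "dy": -0.04, "dz": -0.075, "roll": 0},
  {"fingers": 1, "dx": 0.037, "dy": -0.076, "dz": -0.075, "roll": 0},
  {"fingers": 1, "dx": 0.037, "dy": -0.076, "dz": -0.075, "roll": 0},
])

```text
time: 15.28
tool_pos: [0.59, -0.1648, 0.1966]
tcp_rot: [-0.176, 3.136, -0.002]
wrist_force: [-0.3, 0.8, -2.4]
width: 0.413
grip_force: 43.7
```

```bash
python3 -c "
from h import *
to((-7,-189.5,118))
im,d,P=cloud('wrist');np.savez('w8.npz',im=im,P=P,d=d);bars('w8')"
```

```text
t 15.28 grasp in bed mm [  -1.5 -192.7  154.9] F bed [-1.4  0.8 -2. ] M [0.04 0.05 0.03] w 0.413 yaw y 96.43
(-7, -189.5, 118) -> d [-0.0129  0.0032  0.035 ]
-75 [('R', np.float64(-1.5)), ('a', np.float64(-217.7)), ('a', np.float64(-151.4)), ('a', np.float64(-76.5))]
-55 [('R', np.float64(-1.7)), ('a', np.float64(-217.6)), ('a', np.float64(-151.4)), ('a', np.float64(-76.6))]
-35 [('R', np.float64(-1.4)), ('a', np.float64(-76.5))]
-15 [('R', np.float64(-1.4)), ('a', np.float64(-76.3))]
5 [('R', np.float64(-1.8)), ('a', np.float64(-76.2))]
25 [('R', np.float64(-1.4))]
45 [('R', np.float64(-2.0))]
65 [('R', np.float64(-1.2))]
```

Emit:
step_arm([
  {"fingers": 1, "dx": -0.004, "dy": 0.002, "dz": 0.01, "roll": 0},
  {"fingers": 1, "dx": -0.009, "dy": 0.002, "dz": 0.022, "roll": 0},
  {"fingers": 1, "dx": -0.0135, "dy": 0.002, "dz": 0.034, "roll": 0},
  {"fingers": 1, "dx": -0.0135, "dy": 0.002, "dz": 0.034, "roll": 0},
  {"fingers": 1, "dx": -0.0135, "dy": 0.002, "dz": 0.034, "roll": 0},
])

```text
time: 15.95
tool_pos: [0.6012, -0.1586, 0.1658]
tcp_rot: [0.183, -3.133, 0.001]
wrist_force: [-12.9, -0.6, 20.8]
width: 0.417
grip_force: 48.0
```

```bash
python3 -c "
from h import *
to((-7,-187.5,118))"
```

```text
t 15.95 grasp in bed mm [  -5.9 -187.7  122.1] F bed [-1.3  0.9 24.4] M [0.6  2.27 0.31] w 0.417 yaw y 96.69
(-7, -187.5, 118) -> d [-0.001   0.0002  0.0041]
```

The foot caught bar2's top edge, so I'll lift and shift -3 mm.

Emit:
step_arm([
  {"fingers": 1, "dx": 0.005, "dy": 0, "dz": -0.01, "roll": 0},
  {"fingers": 1, "dx": 0.009, "dy": 0, "dz": -0.02, "roll": 0},
  {"fingers": 1, "dx": 0.009, "dy": -0.003, "dz": -0.02, "roll": 0},
  {"fingers": 1, "dx": 0.009, "dy": -0.003, "dz": -0.02, "roll": 0},
  {"fingers": 1, "dx": 0.009, "dy": -0.003, "dz": -0.02, "roll": 0},
])

```text
time: 16.58
tool_pos: [0.5938, -0.1626, 0.1815]
tcp_rot: [0.181, -3.135, -0.001]
wrist_force: [0.2, 0.8, -2.4]
width: 0.414
grip_force: 44.4
```

```bash
python3 -c "
from h import *
to((-7,-190.3,118))
im,d,P=cloud('wrist');np.savez('w9.npz',im=im,P=P,d=d);bars('w9');cv2.imwrite('pics/w9.png',im);tilt()"
```

```text
t 16.57 grasp in bed mm [  -5.3 -190.9  139.6] F bed [-0.8  0.8 -2.2] M [ 0.01  0.04 -0.02] w 0.414 yaw y 96.59
(-7, -190.3, 118) -> d [-0.0089  0.0006  0.0198]
-75 [('R', np.float64(-1.3)), ('a', np.float64(-217.9)), ('a', np.float64(-151.1)), ('a', np.float64(-76.6))]
-55 [('R', np.float64(-1.4)), ('a', np.float64(-217.9)), ('a', np.float64(-151.1)), ('a', np.float64(-76.6))]
-35 [('R', np.float64(-1.2)), ('a', np.float64(-76.4))]
-15 [('R', np.float64(-1.7)), ('a', np.float64(-76.5))]
5 [('R', np.float64(-1.5)), ('a', np.float64(-76.2))]
25 [('R', np.float64(-1.1))]
45 [('R', np.float64(-2.0))]
65 [('R', np.float64(-1.7))]
tilt hist [(-18, 5), (36, 5), (42, 12), (48, 35), (54, 50), (60, 58), (66, 30), (72, 16)]
```

View pics/w9.png

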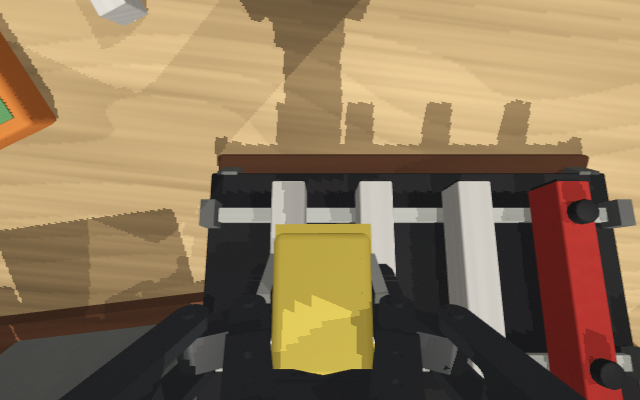

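The spacer is above gap 3, with bar3 at (288,205) and bar2 at (376,205). The bars haven't moved.

Emit:
step_arm([
  {"fingers": 1, "dx": -0.0045, "dy": 0, "dz": 0.01, "roll": 0},
  {"fingers": 1, "dx": -0.009, "dy": 0, "dz": 0.0185, "roll": 0},
  {"fingers": 1, "dx": -0.009, "dy": 0, "dz": 0.0185, "roll": 0},
  {"fingers": 1, "dx": -0.009, "dy": 0, "dz": 0.0185, "roll": 0},
])

```text
time: 17.18
tool_pos: [0.6029, -0.1616, 0.1635]
tcp_rot: [0.181, -3.136, -0.0]
wrist_force: [0.4, 0.7, -3.1]
width: 0.413
grip_force: 44.4
```

Emit:
step_arm([
  {"fingers": 1, "dx": 0, "dy": 0.0005, "dz": 0, "roll": 0},
  {"fingers": 1, "dx": 0, "dy": 0.001, "dz": 0, "roll": 0},
])

```text
time: 17.42
tool_pos: [0.603, -0.1607, 0.1642]
tcp_rot: [-0.181, 3.136, -0.0]
wrist_force: [0.8, 0.5, -2.3]
width: 0.416
grip_force: 44.4
```

```bash
python3 -c "
from h import *
st()"
```

```text
t 17.43 grasp in bed mm [  -5.3 -190.1  120. ] F bed [-0.3  0.4 -2.4] M [-0.01  0.09  0.  ] w 0.416 yaw y 96.59
```

Emit:
step_arm([
  {"fingers": 1, "dx": -0.0015, "dy": 0.0005, "dz": 0.003, "roll": 0},
  {"fingers": 1, "dx": -0.0015, "dy": 0.001, "dz": 0.003, "roll": 0},
  {"fingers": 1, "dx": -0.0015, "dy": 0.001, "dz": 0.003, "roll": 0},
])

```text
time: 17.8
tool_pos: [0.6042, -0.1594, 0.1607]
tcp_rot: [0.181, -3.136, -0.0]
wrist_force: [0.9, -0.1, -1.8]
width: 0.415
grip_force: 44.3
```

Emit:
step_arm([
  {"fingers": 1, "dx": 0, "dy": 0.0005, "dz": 0, "roll": 0},
  {"fingers": 1, "dx": 0, "dy": 0.0008, "dz": 0, "roll": 0},
])

```text
time: 18.05
tool_pos: [0.6041, -0.1592, 0.1608]
tcp_rot: [-0.181, 3.136, -0.001]
wrist_force: [1.0, -3.1, -3.3]
width: 0.413
grip_force: 43.9
```

Emit:
step_arm([
  {"fingers": 1, "dx": 0, "dy": 0.0005, "dz": 0, "roll": 0},
  {"fingers": 1, "dx": 0, "dy": 0.0005, "dz": 0, "roll": 0},
])

```text
time: 18.3
tool_pos: [0.6042, -0.1591, 0.1608]
tcp_rot: [-0.18, 3.136, -0.002]
wrist_force: [0.6, -5.2, -3.8]
width: 0.414
grip_force: 43.5
```

```bash
python3 -c "
from h import *
st()"
```

```text
t 18.30 grasp in bed mm [  -5.8 -188.5  116.4] F bed [-1.8 -5.3 -3.3] M [-1.04  0.09 -0.25] w 0.414 yaw y 96.58
```

Emit:
step_arm([
  {"fingers": 1, "dx": -0.002, "dy": -0.0025, "dz": 0.004, "roll": 0},
  {"fingers": 1, "dx": -0.004, "dy": -0.0025, "dz": 0.007, "roll": 0},
  {"fingers": 1, "dx": -0.007, "dy": -0.0025, "dz": 0.012, "roll": 0},
  {"fingers": 1, "dx": -0.0095, "dy": -0.0025, "dz": 0.017, "roll": 0},
  {"fingers": 1, "dx": -0.0115, "dy": -0.0025, "dz": 0.021, "roll": 0},
  {"fingers": 1, "dx": -0.0115, "dy": -0.0025, "dz": 0.021, "roll": 0},
])

```text
time: 19.05
tool_pos: [0.6161, -0.1578, 0.1404]
tcp_rot: [-0.181, 3.136, 0.004]
wrist_force: [-0.7, 4.7, 2.6]
width: 0.417
grip_force: 44.0
```

```bash
python3 -c "
from h import *
to((-6,-188.5,76))
im,d,P=cloud('wrist');np.savez('w10.npz',im=im,P=P,d=d);bars('w10')"
```

```text
t 19.05 grasp in bed mm [  -5.1 -188.7   92.7] F bed [1.1 4.8 2.4] M [ 0.86  0.28 -0.06] w 0.417 yaw y 96.60
(-6, -188.5, 76) -> d [-0.0072  0.0001  0.0151]
-75 [('R', np.float64(-4.3)), ('a', np.float64(-226.4)), ('a', np.float64(-151.2)), ('a', np.float64(-76.5))]
-55 [('a', np.float64(-226.3)), ('a', np.float64(-151.1)), ('a', np.float64(-76.8))]
-35 [('a', np.float64(-76.6))]
-15 [('a', np.float64(-76.5))]
5 [('a', np.float64(-76.5))]
25 []
45 []
65 []
```

Bar2 hasn't moved and bar3 is 75.2 mm from it. Next I'll press fully down.

Emit:
step_arm([
  {"fingers": 1, "dx": -0.004, "dy": 0.0002, "dz": 0.007, "roll": 0},
  {"fingers": 1, "dx": -0.007, "dy": 0.0003, "dz": 0.013, "roll": 0},
  {"fingers": 1, "dx": -0.009, "dy": 0.0004, "dz": 0.017, "roll": 0},
  {"fingers": 1, "dx": -0.0095, "dy": 0.0004, "dz": 0.0185, "roll": 0},
  {"fingers": 1, "dx": -0.0095, "dy": 0.0004, "dz": 0.0185, "roll": 0},
])

```text
time: 19.73
tool_pos: [0.623, -0.1568, 0.1258]
tcp_rot: [0.181, -3.132, -0.004]
wrist_force: [-18.7, 7.0, 27.8]
width: 0.416
grip_force: 46.6
```

```bash
python3 -c "
from h import *
st()
im,d,P=cloud('wrist');np.savez('w10.npz',im=im,P=P,d=d);bars('w10');tilt()"
```

```text
t 19.73 grasp in bed mm [  -5.9 -188.5   76.6] F bed [-2.3  9.  32.9] M [1.55 3.14 0.13] w 0.416 yaw y 96.63
-75 [('a', np.float64(-226.4)), ('a', np.float64(-151.2)), ('a', np.float64(-76.5))]
-55 [('a', np.float64(-226.5)), ('a', np.float64(-151.2)), ('a', np.float64(-76.5))]
-35 [('a', np.float64(-227.4)), ('a', np.float64(-150.6)), ('a', np.float64(-76.7))]
-15 [('a', np.float64(-76.3))]
5 [('a', np.float64(-76.7))]
25 [('a', np.float64(-76.0))]
45 []
65 []
tilt hist [(-12, 8), (0, 5), (12, 6), (36, 5), (42, 11), (48, 23), (54, 31), (60, 29), (66, 15), (72, 10), (78, 5)]
```

Emit:
step_arm([
  {"fingers": 1, "dx": 0.002, "dy": -0.0004, "dz": -0.004, "roll": 0},
  {"fingers": 1, "dx": 0.01, "dy": -0.0004, "dz": -0.018, "roll": 0},
  {"fingers": 1, "dx": 0.019, "dy": 0, "dz": -0.036, "roll": 0},
  {"fingers": 1, "dx": 0.034, "dy": 0, "dz": -0.062, "roll": 0},
  {"fingers": 1, "dx": 0.045, "dy": 0, "dz": -0.1, "roll": 0},
  {"fingers": 1, "dx": 0.05, "dy": 0, "dz": -0.135, "roll": 0},
  {"fingers": 1, "dx": 0.06, "dy": 0.04, "dz": -0.145, "roll": 0},
  {"fingers": 1, "dx": 0.07, "dy": 0.09, "dz": -0.145, "roll": 0},
])

```text
time: 20.82
tool_pos: [0.5462, -0.0779, 0.2696]
tcp_rot: [-0.176, 3.131, -0.005]
wrist_force: [0.9, 0.6, -2.3]
width: 0.414
grip_force: 43.0
```

```bash
python3 -c "
from h import *
s,T,g=st()
for G in((.497,.2935,.20),(.497,.2935,.095),(.538,.2985,.064)): print(((np.array(G)-s['tool_pos'])@T).round(4))
print(s['tool_pos'])
im,d,P=cloud('wrist');np.savez('w11.npz',im=im,P=P,d=d);bars('w11')"
```

```text
t 20.82 grasp in bed mm [   3.8 -101.3  235.1] F bed [-0.2  0.5 -2.5] M [0.06 0.01 0.01] w 0.414 yaw y 96.44
[0.0076 0.3748 0.0683]
[0.0082 0.3752 0.1733]
[-0.033   0.3757  0.2045]
[ 0.54617901 -0.0779084   0.26961601]
-75 [('R', np.float64(-1.2)), ('a', np.float64(-226.0)), ('a', np.float64(-150.8)), ('a', np.float64(-76.0))]
-55 [('R', np.float64(-1.0)), ('a', np.float64(-225.9)), ('a', np.float64(-151.0)), ('a', np.float64(-75.6))]
-35 [('R', np.float64(-1.2)), ('a', np.float64(-226.3))]
-15 [('R', np.float64(-1.0)), ('a', np.float64(-225.9))]
5 [('R', np.float64(-1.2)), ('a', np.float64(-225.9))]
25 [('R', np.float64(-1.0)), ('a', np.float64(-225.7))]
45 []
65 []
```

The bars are at 74.8, 149.8 and 224.8 mm from the red bar. Next, to the mat.

Emit:
step_arm([
  {"fingers": 1, "dx": 0.002, "dy": 0.05, "dz": 0, "roll": 0},
  {"fingers": 1, "dx": 0.004, "dy": 0.1, "dz": 0, "roll": 0},
  {"fingers": 1, "dx": 0.006, "dy": 0.15, "dz": 0, "roll": 0},
  {"fingers": 1, "dx": 0.008, "dy": 0.2, "dz": 0, "roll": 0},
  {"fingers": 1, "dx": 0.008, "dy": 0.25, "dz": 0, "roll": 0},
  {"fingers": 1, "dx": 0.008, "dy": 0.3, "dz": 0.02, "roll": 0},
  {"fingers": 1, "dx": 0.008, "dy": 0.345, "dz": 0.04, "roll": 0},
  {"fingers": 1, "dx": 0.008, "dy": 0.374, "dz": 0.065, "roll": 0},
])

```text
time: 21.88
tool_pos: [0.4954, 0.2956, 0.2025]
tcp_rot: [-0.183, 3.132, 0.001]
wrist_force: [0.5, -1.1, -2.4]
width: 0.414
grip_force: 42.8
```

```bash
python3 -c "
from h import *
for i in range(4): read_camera('top')
s,T,g=st()
for G in((.497,.2935,.20),(.497,.2935,.072),(.538,.2985,.064)): print(((np.array(G)-s['tool_pos'])@T).round(4))
print(s['tool_pos'])"
```

```text
t 22.07 grasp in bed mm [-36.9 273.5 179.7] F bed [-0.7 -0.6 -3. ] M [-0.01  0.01  0.02] w 0.415 yaw y 96.67
[-0.0024 -0.0003  0.0014]
[-2.400e-03 -1.000e-04  1.294e-01]
[-0.0437  0.0002  0.1375]
[0.49455822 0.29347629 0.20144309]
```

Emit:
step_arm([
  {"fingers": 1, "dx": -0.0024, "dy": 0, "dz": 0.05, "roll": 0},
  {"fingers": 1, "dx": -0.0024, "dy": 0, "dz": 0.1, "roll": 0},
  {"fingers": 1, "dx": -0.0024, "dy": 0, "dz": 0.122, "roll": 0},
  {"fingers": 1, "dx": -0.0024, "dy": 0, "dz": 0.13, "roll": 0},
  {"fingers": 1, "dx": -0.0024, "dy": 0, "dz": 0.135, "roll": 0},
  {"fingers": 1, "dx": -0.0024, "dy": 0, "dz": 0.135, "roll": 0},
])

```text
time: 22.82
tool_pos: [0.498, 0.2945, 0.0677]
tcp_rot: [-0.18, 3.134, 0.001]
wrist_force: [-0.2, 0.2, -1.4]
width: 0.416
grip_force: 42.8
```

Emit:
step_arm([
  {"fingers": 1, "dx": 0, "dy": 0, "dz": 0.003, "roll": 0},
  {"fingers": 1, "dx": 0, "dy": 0, "dz": 0.005, "roll": 0},
  {"fingers": 1, "dx": 0, "dy": 0, "dz": 0.005, "roll": 0},
], squeeze=20)

```text
time: 23.2
tool_pos: [0.4987, 0.2951, 0.0663]
tcp_rot: [-0.181, 3.133, 0.001]
wrist_force: [-6.4, -5.5, 19.3]
width: 0.418
grip_force: 45.5
```

Emit:
step_arm([
  {"fingers": 1, "dx": -0.004, "dy": 0, "dz": -0.001, "roll": 0},
  {"fingers": 1, "dx": -0.008, "dy": 0, "dz": -0.001, "roll": 0},
  {"fingers": 1, "dx": -0.012, "dy": 0, "dz": -0.001, "roll": 0},
  {"fingers": 1, "dx": -0.016, "dy": 0, "dz": -0.0005, "roll": 0},
  {"fingers": 1, "dx": -0.02, "dy": 0, "dz": 0, "roll": 0},
  {"fingers": 1, "dx": -0.02, "dy": 0, "dz": 0, "roll": 0},
])

```text
time: 23.95
tool_pos: [0.5182, 0.2977, 0.0652]
tcp_rot: [-0.181, 3.133, 0.002]
wrist_force: [-4.6, -1.7, 11.2]
width: 0.415
grip_force: 48.3
```

```bash
python3 -c "
from h import *
s,T,g=st();print(s['tool_pos'],s['wrist_force']);tilt()"
```

```text
t 23.95 grasp in bed mm [-81.2 275.   48.6] F bed [ 1.2 -1.1 12.1] M [-0.29  1.04  0.04] w 0.415 yaw y 96.61
[0.51824563 0.29769715 0.06520852] [-4.57492986 -1.67516417 11.243109  ]
tilt hist [(-24, 19), (-18, 7), (-12, 15), (-6, 8), (0, 10), (12, 7), (18, 5), (30, 5), (42, 6), (48, 5), (54, 10), (60, 17), (66, 43), (72, 51), (78, 29), (84, 11)]
```

Rotating back as intended; I'll continue.

Emit:
step_arm([
  {"fingers": 1, "dx": -0.004, "dy": 0, "dz": 0.001, "roll": 0},
  {"fingers": 1, "dx": -0.008, "dy": 0, "dz": 0.002, "roll": 0},
  {"fingers": 1, "dx": -0.012, "dy": 0, "dz": 0.0035, "roll": 0},
  {"fingers": 1, "dx": -0.016, "dy": 0, "dz": 0.005, "roll": 0},
  {"fingers": 1, "dx": -0.019, "dy": 0, "dz": 0.0065, "roll": 0},
  {"fingers": 1, "dx": -0.02, "dy": 0, "dz": 0.008, "roll": 0},
  {"fingers": 1, "dx": -0.02, "dy": 0, "dz": 0.008, "roll": 0},
])

```text
time: 24.88
tool_pos: [0.5403, 0.3004, 0.0584]
tcp_rot: [-0.181, 3.129, 0.004]
wrist_force: [0.7, -1.8, 12.4]
width: 0.416
grip_force: 48.3
```

```bash
cat >> h.py <<'E'
def where():
    im,d,P=cloud('top');hsv=cv2.cvtColor(im,cv2.COLOR_BGR2HSV)
    m=(cv2.inRange(hsv,(22,140,60),(34,255,255))>0)&(d>.2)&(abs(P[...,0]-.54)<.08)&(abs(P[...,1]-.295)<.08)
    for lo,hi in((.03,.066),(.095,.125)):
        k=m&(P[...,2]>lo)&(P[...,2]<hi)
        if k.sum()>20: print(lo,cv2.minAreaRect(P[k][:,:2].astype(np.float32)*1000),'z',np.percentile(P[k][:,2],[5,50,95]).round(4))
E
python3 -c "
from h import *
s,T,g=st();print(s['tool_pos'],s['wrist_force']);tilt();where()"
```

```text
t 24.88 grasp in bed mm [-65.  275.1  32. ] F bed [ 6.4 -1.9 10.7] M [-0.44  0.48  0.09] w 0.416 yaw y 96.63
[0.54034341 0.30035447 0.05836381] [ 0.67805485 -1.79811596 12.43434798]
tilt hist [(-42, 5), (-12, 15), (-6, 17), (0, 21), (66, 6), (72, 9), (78, 25), (84, 27), (90, 28)]
0.03 ((540.5452270507812, 291.7752380371094), (69.76004028320312, 34.45220947265625), 5.838992118835449) z [0.0372 0.0562 0.0622]
0.095 ((536.5404052734375, 283.936279296875), (17.158628463745117, 52.191402435302734), 75.22174072265625) z [0.0983 0.1069 0.1106]
```

Emit:
step_arm([
  {"fingers": 1, "dx": 0, "dy": 0, "dz": 0.002, "roll": 0},
  {"fingers": 1, "dx": 0.001, "dy": 0, "dz": 0.004, "roll": 0},
  {"fingers": 1, "dx": 0.001, "dy": 0, "dz": 0.006, "roll": 0},
  {"fingers": 1, "dx": 0.001, "dy": 0, "dz": 0.006, "roll": 0},
])

```text
time: 25.48
tool_pos: [0.5428, 0.3007, 0.0571]
tcp_rot: [-0.182, 3.122, 0.005]
wrist_force: [-2.8, -6.3, 29.3]
width: 0.415
grip_force: 50.4
```

```bash
python3 -c "
from h import *
s,T,g=st();print(s['tool_pos'],s['wrist_force']);tilt()
im,_,_=cloud('scene');w,_,_=cloud('wrist');t,_,_=cloud('top')
o=np.zeros((560,800,3),np.uint8);o[:250,:400]=cv2.resize(w,(400,250));o[:300,400:]=cv2.resize(im[170:320,340:540],(400,300));o[300:540,:400]=cv2.resize(t[170:260,170:320],(400,240));cv2.imwrite('pics/m1.png',o)"
```

```text
t 25.48 grasp in bed mm [-63.6 275.2  29.8] F bed [11.  -5.9 27.4] M [-1.44  0.64  0.08] w 0.415 yaw y 96.67
[0.54277219 0.30073436 0.05714472] [-2.77571185 -6.26072724 29.33297065]
tilt hist [(-12, 9), (-6, 14), (0, 13), (6, 7), (12, 5), (78, 10), (84, 20), (90, 20), (96, 5)]
```

View pics/m1.png

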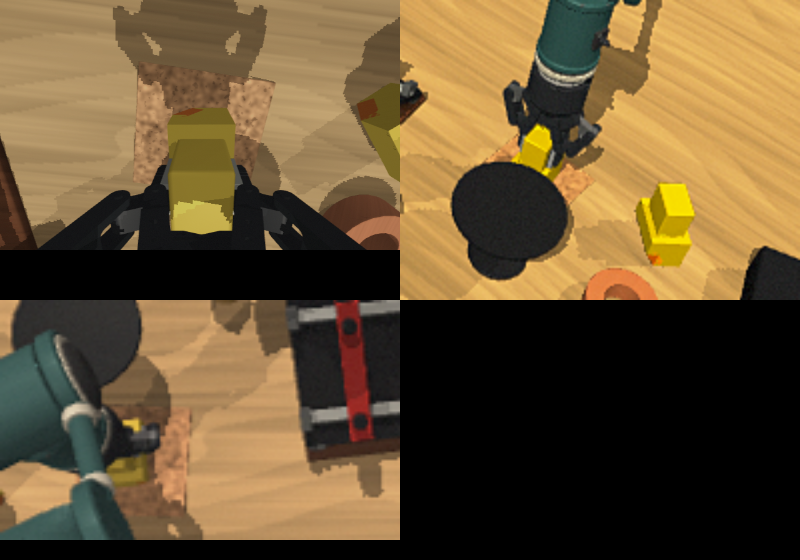

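The block is back upright on the mat but about 6 mm too far in +x. I'll lift slightly, recentre, set down and release.

Emit:
step_arm([
  {"fingers": 1, "dx": 0, "dy": 0, "dz": -0.012, "roll": 0},
  {"fingers": 1, "dx": 0.003, "dy": -0.001, "dz": -0.015, "roll": 0},
  {"fingers": 1, "dx": 0.006, "dy": -0.0015, "dz": -0.015, "roll": 0},
  {"fingers": 1, "dx": 0.006, "dy": -0.0015, "dz": -0.015, "roll": 0},
])

```text
time: 26.18
tool_pos: [0.5283, 0.2962, 0.0608]
tcp_rot: [0.181, -3.134, 0.002]
wrist_force: [0.0, 0.4, -2.4]
width: 0.417
grip_force: 46.5
```

```bash
python3 -c "
from h import *
s,T,g=st();print(s['tool_pos'],s['wrist_force']);where()"
```

```text
t 26.18 grasp in bed mm [-74.6 272.4  40.1] F bed [-1.1  0.4 -2.1] M [-0.02 -0.02 -0.02] w 0.417 yaw y 96.61
[0.52826425 0.29615395 0.06084867] [ 0.01417293  0.40619893 -2.37654775]
0.03 ((527.8741455078125, 286.5291748046875), (71.06568145751953, 32.825958251953125), 4.968723297119141) z [0.0397 0.0597 0.0639]
0.095 ((508.20635986328125, 286.33984375), (9.725445747375488, 22.56136703491211), 10.882494926452637) z [0.0976 0.109  0.1127]
```

Emit:
step_arm([
  {"fingers": 1, "dx": -0.005, "dy": 0.001, "dz": 0, "roll": 0},
  {"fingers": 1, "dx": -0.0092, "dy": 0.0013, "dz": 0, "roll": 0},
  {"fingers": 1, "dx": -0.0092, "dy": 0.0013, "dz": 0.002, "roll": 0},
  {"fingers": 1, "dx": -0.0092, "dy": 0.0013, "dz": 0.004, "roll": 0},
  {"fingers": 1, "dx": -0.0092, "dy": 0.0013, "dz": 0.006, "roll": 0},
  {"fingers": 1, "dx": -0.0092, "dy": 0.0013, "dz": 0.006, "roll": 0},
])

```text
time: 26.98
tool_pos: [0.5387, 0.299, 0.0576]
tcp_rot: [0.181, -3.136, 0.0]
wrist_force: [-3.3, -1.9, 5.5]
width: 0.416
grip_force: 47.4
```

```bash
python3 -c "
from h import *
s,T,g=st();print(s['tool_pos'],s['wrist_force']);where()"
```

```text
t 26.98 grasp in bed mm [-66.9 274.   32.1] F bed [-0.4 -1.5  6.5] M [-0.33  0.46 -0.03] w 0.416 yaw y 96.60
[0.53867005 0.29895577 0.0575531 ] [-3.26383275 -1.85232866  5.5488644 ]
0.03 ((537.9443359375, 290.16461181640625), (69.78546905517578, 34.03472900390625), 6.742210388183594) z [0.0402 0.057  0.0617]
0.095 ((536.1209716796875, 283.156982421875), (19.15816879272461, 51.98688888549805), 73.9761734008789) z [0.1027 0.107  0.1106]
```

Emit:
step_arm([
  {"fingers": -0.2, "dx": 0, "dy": 0, "dz": 0, "roll": 0},
  {"fingers": -0.4, "dx": 0, "dy": 0, "dz": 0, "roll": 0},
  {"fingers": -0.7, "dx": 0, "dy": 0, "dz": -0.003, "roll": 0},
  {"fingers": -0.7, "dx": 0, "dy": 0, "dz": -0.006, "roll": 0},
  {"fingers": -0.7, "dx": 0, "dy": 0, "dz": -0.03, "roll": 0},
  {"fingers": -0.7, "dx": 0, "dy": 0, "dz": -0.08, "roll": 0},
  {"fingers": -0.7, "dx": 0, "dy": 0, "dz": -0.14, "roll": 0},
  {"fingers": -0.7, "dx": 0, "dy": 0, "dz": -0.18, "roll": 0},
])

```text
time: 28.02
tool_pos: [0.5397, 0.2996, 0.2401]
tcp_rot: [-0.181, 3.133, 0.003]
wrist_force: [-0.6, 0.7, -0.1]
width: 0.846
grip_force: 0.0
```

Emit:
step_arm([
  {"fingers": -0.7, "dx": 0.04, "dy": 0.03, "dz": 0, "roll": 0},
  {"fingers": -0.7, "dx": 0.08, "dy": 0.07, "dz": 0, "roll": 0},
  {"fingers": -0.7, "dx": 0.1, "dy": 0.11, "dz": 0, "roll": 0},
  {"fingers": -0.7, "dx": 0.12, "dy": 0.15, "dz": 0, "roll": 0},
  {"fingers": -0.7, "dx": 0.12, "dy": 0.2, "dz": 0, "roll": 0},
  {"fingers": -0.7, "dx": 0.12, "dy": 0.25, "dz": 0, "roll": 0},
  {"fingers": -0.7, "dx": 0.12, "dy": 0.25, "dz": 0, "roll": 0},
  {"fingers": -0.7, "dx": 0.12, "dy": 0.25, "dz": 0, "roll": 0},
])

```text
time: 29.02
tool_pos: [0.3907, 0.5331, 0.236]
tcp_rot: [0.182, -3.136, 0.002]
wrist_force: [0.6, -1.0, -0.2]
width: 0.847
grip_force: 0.0
```

```bash
python3 -c "
from h import *
s,T,g=st();print(s['tool_pos'],s['wrist_force']);where()
im,d,P=cloud('top');np.savez('t12.npz',im=im,P=P,d=d);bars('t12');cv2.imwrite('pics/end.png',im)"
```

```text
t 29.02 grasp in bed mm [-87.2 523.3 246.4] F bed [ 0.3 -1.  -0.4] M [0.02 0.   0.02] w 0.847 yaw y 96.63
[0.39066643 0.53307015 0.23595635] [ 0.60391408 -0.97043691 -0.17146892]
0.03 ((536.3995971679688, 296.6186828613281), (69.47042083740234, 47.113250732421875), 5.9271063804626465) z [0.0366 0.0557 0.0608]
0.095 ((536.7574462890625, 297.73828125), (50.217227935791016, 35.584415435791016), 5.857681751251221) z [0.1006 0.1062 0.1099]
-75 [('R', np.float64(-0.4)), ('a', np.float64(-224.7)), ('a', np.float64(-149.9)), ('a', np.float64(-74.3))]
-55 [('R', np.float64(-0.4)), ('a', np.float64(-224.7)), ('a', np.float64(-150.0)), ('a', np.float64(-75.0))]
-35 [('R', np.float64(0.1)), ('a', np.float64(-224.1)), ('a', np.float64(-74.3))]
-15 [('R', np.float64(0.7)), ('a', np.float64(-224.2)), ('a', np.float64(-149.2)), ('a', np.float64(-75.0))]
5 [('R', np.float64(-0.1)), ('a', np.float64(-224.5)), ('a', np.float64(-149.7)), ('a', np.float64(-74.6))]
25 [('R', np.float64(0.1)), ('a', np.float64(-225.0)), ('a', np.float64(-149.1)), ('a', np.float64(-75.0))]
45 [('R', np.float64(0.6)), ('a', np.float64(-224.1)), ('a', np.float64(-150.1)), ('a', np.float64(-74.6))]
65 [('R', np.float64(0.4)), ('a', np.float64(-224.0)), ('a', np.float64(-148.8)), ('a', np.float64(-74.7))]
```

View pics/end.png

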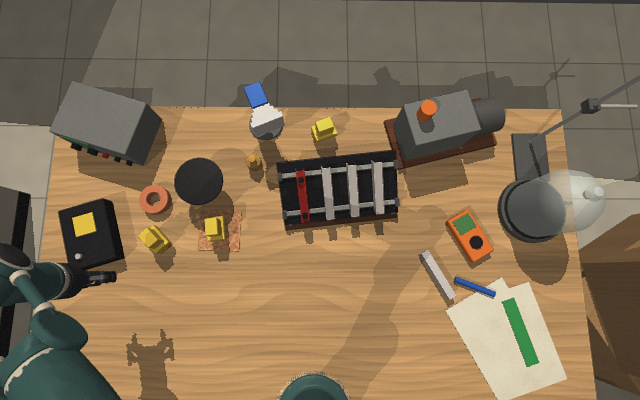

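The spacer stands upright within 1 mm of the mat's centre, at pixel (214,228). The bars are evenly spaced and the bystanders haven't moved.

```bash
python3 -c "
from workcell import finish_job
print(finish_job())"
```

```text
the job is handed in; nothing more can be done
None
```

I set all three gaps in order from the red bar, stood the spacer upright within 1 mm of its mat's centre, and handed the job in at about 29 s; bar pitches were 74.8, 75.0 and 75.0 mm in the last close camera reading, and the other things on the table look unmoved.

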